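Empty the drop-bottom hopper of used sample tubes

TASK

Slide the yellow tub along the table until it stands centred under the hopper, then draw the bolt, swing the trap-door fully open with its red lever and wait until all five used tubes have dropped and lie in the tub. Then shut the trap-door completely and slide the bolt fully home to latch it, leaving the tub with the tubes under the hopper. Do not tip the tub, and leave the tube rack, the bottle and the tape where they are.

Things in the scene. Friction and masses are not known exactly. Their poses are not given: they have to be found in the camera images.
- station: Fixed hopper stand. Origin on the table under the hopper's centre; x points away from the robot, y left, z up. Open-topped square hopper, outer 102 mm, 5 mm walls (+x wall clear plastic), z = 170 to 250 mm, on four 14 mm legs centred at x +-120, y +-45 mm. Its floor is the trap-door. A clear skirt hangs at x = 56 mm down to z = 78 mm. The tub's passage below, along y, is 226 mm wide.
- trapdoor (a joint): Angle (rad) of the hopper's trap-door bottom: 0 = shut, level; 1.2 = fully open, free edge 80 mm above the table. Steel, 88 x 100 x 6 mm, hinge along the stand's y at x = -45, z = 165 mm, free edge at +x. Stiff hinge (0.25 N m): stays where left, also loaded. Hard stops at both ends. Turned by the red lever. A bolt left home blocks it: shut from opening, open from shutting.
- lever_grip (a point): Middle of the lever's red grip: bar along the stand's y, 14 mm thick, y = 59 to 105 mm, beside the hopper's +y wall; 10 mm arm at y = 66 mm, 112 mm from hinge to grip, fixed to the door. Door shut: grip at stand (-108, 83, 257) mm; fully open: (18, 83, 257); an arc up to z = 277 in between. Push the grip to +x to open, to -x to shut, about 2.5 N along its arc.
- bolt (a joint): Slide (m) of the bolt latching the trap-door, along the stand's x: 0 = home (10 mm round-nosed rod 16 mm under the door's free edge, 4 mm below it), 0.035 = fully drawn towards +x; clears the door above 0.016. Starts home. Friction 2.5 N, stays where left, hard stops at both ends.
- bolt_grip (a point): Middle of the bolt's red T-handle: bar along the stand's y, 14 mm thick, 70 mm long, at stand (85 mm + bolt, 0, 280 mm), on a 10 mm riser outside the hopper's +x wall (outer face x = 51 mm). The hopper's rim is 23 mm below the bar's underside.
- tub_center (a point): Centre, half-way up (35 mm), of the yellow open tub with a red mark on each end: 150 (its x) by 200 (its y) by 70 mm high, 4 mm walls, about 0.4 kg, slides on the table. Axes are the tub's. Starts beside the stand, on its +y or -y side, turned by up to about 0.35 rad against it.
- rack: Bystander: blue rack of purple-capped tubes, 75 x 85 mm, 85 mm high; origin under its centre. Stands on the other side of the stand from the tub.
- spray_center (a point): Bystander: centre (65 mm up) of an upright white bottle, 56 mm across, 130 mm high.
- tape: Bystander: roll of white tape lying flat, 76 mm across, 25 mm high; origin under its centre.
- tube0_center (a point): Centre of a purple-capped sample tube, 15 mm across, 62 mm long (its x axis), 14 g; starts lying in the hopper.
- tube1_center (a point): Centre of a purple-capped sample tube, 15 mm across, 62 mm long (its x axis), 14 g; starts lying in the hopper.
- tube2_center (a point): Centre of a purple-capped sample tube, 15 mm across, 62 mm long (its x axis), 14 g; starts lying in the hopper.
- tube3_center (a point): Centre of a purple-capped sample tube, 15 mm across, 62 mm long (its x axis), 14 g; starts lying in the hopper.
- tube4_center (a point): Centre of a purple-capped sample tube, 15 mm across, 62 mm long (its x axis), 14 g; starts lying in the hopper.
There are look-alikes about, which are no part of the job. What is shaped like the part that bears tub_center but pink is not meant.

How it is judged:
By the outcome, as a careful person would: the job done as asked, in the order asked, and still so for the second after the job is handed in, with the robot touching nothing.
It also fails if it takes over 72 s, if anything falls off the work surface, if the arm or the gripper's body presses on something with over 40 N, if the wrist force passes 120 N, or if a joint passes its speed limit or range.

ROBOT

A 7-joint arm with a two-finger parallel gripper is mounted at the origin on the work surface. World frame = base frame: x ahead of the robot, y to its left, z up, the work surface at z = 0. Lengths are in m, angles in degrees, forces in N, time in s.
With the tool pointing down it reaches from about 0.4 to 0.85 m from the base axis. Payload 4.5 kg.
Tool frame: the origin (TCP) lies at the very end of the fingers, on their centre line; the grasp point (between the pads) lies 19 mm behind it; z points along the fingers, x is the direction in which the jaws open and shut, and the axes are right-handed (so a half turn about z gives the same grasp; the last joint's range is limited). The gripper opens to 85 mm and grips with 20 to 120 N. Pads are 22 mm wide; open, the fingers measure 114 mm over their backs; the gripper's body (76 mm by 85 mm) begins 54 mm behind the grasp point. The pads swing forward as they close: fully open they stand 13 mm farther back than shut.
Start: joints at [-75.069, 39.483, -11.15, 89.685, 9.013, 51.709, -12.324], TCP at [0.141, 0.609, 0.231] pointing down, gripper open.
Joint ranges: [-172.22, 172.22], [-26.19, 119.32], [-84.43, 86.54], [7.71, 146.69], [-57.33, 237.33], [2.42, 119.75], [-152.13, 152.13]. Speed limits (degrees/s): [147.25, 147.25, 180, 180, 180, 180, 180].

INTERFACE

Orientations are given as a 3x3 rotation matrix whose columns are the frame's x, y, z axes.
In Python, from plant import get_state, read_camera, get_calibration, hand_in gives the robot as it stands.
- The arm moves only by the shell command python3 -m jog 'ROWS' [FORCE]. ROWS is JSON, a list of rows, each an object with "delta_pos": the shift along the world's x, y, z in mm, a list of three; "twist": the turn about the world's z in degrees; "jaw": the closure, from 0 (fully open) to 1 (shut). A call has 1 to 10 rows; each row is the pose to reach, as a shift and turn from the pose commanded when the call began; what a row does not reach only later rows make up. A row lasts 1/10 s, in which the tool goes at most 50 mm and 8.59 degrees, less where a joint would pass 70% of its speed; a pose out of reach is approached as far as the arm can. A call with a gripper value outside its range is refused whole. The fingers move at their own pace and stop on an object; FORCE is the grip in N (left out, the last holds). Time passes only in rows, so rows that repeat a pose let the fingers close. It gives the time, the measured TCP pose, the force and the opening at its end, in the units of the state.
- get_state(): the state, without advancing time (a new reading comes with each control period).
- read_camera(name): name is "scene" or "top"; returns (picture, depth): 400x640x3 uint8, blue, green, red; 400x640 float32, m along the optical axis (not along the pixel's ray), 0 where there is no reading.
- get_calibration(name): a dict with "fx", "fy", "cx", "cy" (pixels), "distortion" ([k1, k2, p1, p2, k3] as OpenCV has them; the pictures are not rectified), "T" (4x4, takes a point from camera to world coordinates). Camera axes: x right, y down, z forward; pixel columns grow to the right and rows downward; lengths in m; the calibration is good to about 2 mm. A picture is of the moment at which its call begins. get_calibration takes no time and is no camera call.
- hand_in(): hands the job in, once; it reports no verdict.
The state is a dict: "time_s": time; "qpos": joint angles; "dq": joint speeds; "tau": joint torques, N m; "eef_pos": TCP position; "ee_rot": TCP orientation; "force": force on the tool from outside, world axes, zero at the start; "wrist_torque": the same for the moment, N m; "width": opening from 0.0 (shut) to 1.0 (fully open).
Only numpy, scipy, OpenCV 4.12 (cv2) and the standard library are available. Lean on these libraries where they do the work, as an engineer would, in place of code of your own. Each camera call takes 0.05 s, during which the arm holds its last target.

## Working session

There is one attempt and no reset: what is moved stays moved. The work goes in short steps, Python scripts to look and compute and a shell command to move; the robot and the scene stay as the last step left them, time stands still between calls to the robot, and variables do not carry over. Pictures are saved under pics/ and viewed, and the job is handed in when it is done.

```bash
mkdir -p pics; ls; cat > h.py <<'E'
import numpy as np, cv2
from plant import *
def snap(name, tag):
    im,d=read_camera(name); cv2.imwrite(f'pics/{tag}.png',im); np.save(f'pics/{tag}.npy',d); return im,d
def px2w(name,d,u,v,r=1):
    c=get_calibration(name); K=np.array([[c['fx'],0,c['cx']],[0,c['fy'],c['cy']],[0,0,1]])
    p=cv2.undistortPoints(np.array([[[u,v]]],float),K,np.array(c['distortion']))[0,0]
    w=d[v-r:v+r+1,u-r:u+r+1]; w=w[w>0]; z=np.median(w) if len(w) else np.nan
    return (np.array(c['T'])@np.array([p[0]*z,p[1]*z,z,1]))[:3]
def w2px(name,P):
    c=get_calibration(name); K=np.array([[c['fx'],0,c['cx']],[0,c['fy'],c['cy']],[0,0,1]])
    T=np.linalg.inv(np.array(c['T'])); P=np.atleast_2d(P)
    r,_=cv2.Rodrigues(T[:3,:3]); return cv2.projectPoints(P.astype(float),r,T[:3,3],K,np.array(c['distortion']))[0][:,0]
E
python3 - <<'E'
from h import *
snap('scene','s0'); snap('top','t0')
s=get_state(); print({k:np.round(v,3) for k,v in s.items()})
for n in('scene','top'): print(np.round(get_calibration(n)['T'],3))
E
```

```text
pics
{'time_s': np.float64(0.1), 'qpos': array([-75.071,  39.529, -11.144,  89.738,   9.014,  51.712, -12.325]), 'dq': array([-0.02 , -0.176,  0.011, -0.163,  0.002,  0.03 , -0.003]), 'tau': array([-4.0000e-03, -5.4060e+01, -1.2720e+00, -1.5899e+01,  9.0000e-03,
        4.0000e-03,  0.0000e+00]), 'eef_pos': array([0.14 , 0.608, 0.231]), 'ee_rot': array([[ 0.225,  0.974, -0.   ],
       [ 0.974, -0.225, -0.002],
       [-0.002,  0.   , -1.   ]]), 'force': array([-0.716, -0.512,  0.364]), 'wrist_torque': array([-0.042,  0.068, -0.054]), 'width': np.float64(1.001)}
[[ 0.32   0.806 -0.498  0.95 ]
 [ 0.947 -0.278  0.16  -0.116]
 [-0.01  -0.523 -0.852  0.986]
 [ 0.     0.     0.     1.   ]]
[[ 0.014 -0.982  0.187  0.25 ]
 [-1.    -0.017 -0.017  0.029]
 [ 0.02  -0.187 -0.982  1.404]
 [ 0.     0.     0.     1.   ]]
```

View pics/s0.png

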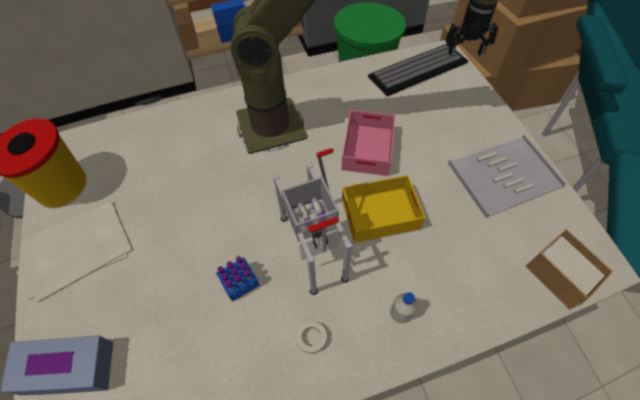

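View pics/t0.png

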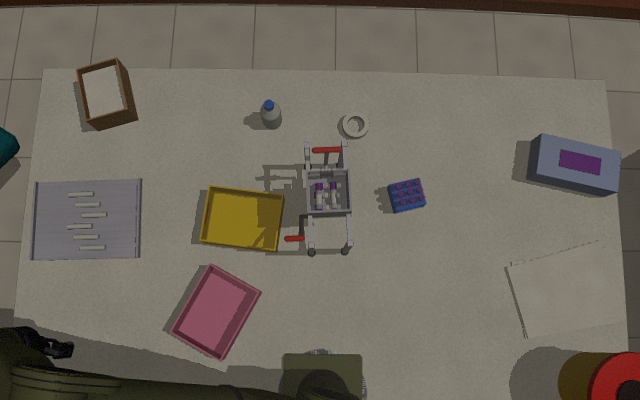

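```bash
python3 - <<'E'
from h import *
t=cv2.imread('pics/t0.png'); s=cv2.imread('pics/s0.png')
cv2.imwrite('pics/t0c.png',cv2.resize(t[130:280,180:380],None,fx=4,fy=4,interpolation=cv2.INTER_CUBIC))
cv2.imwrite('pics/s0c.png',cv2.resize(s[140:300,260:440],None,fx=3.7,fy=3.7,interpolation=cv2.INTER_CUBIC))
E
```

```text
(no output)
```

View pics/t0c.png

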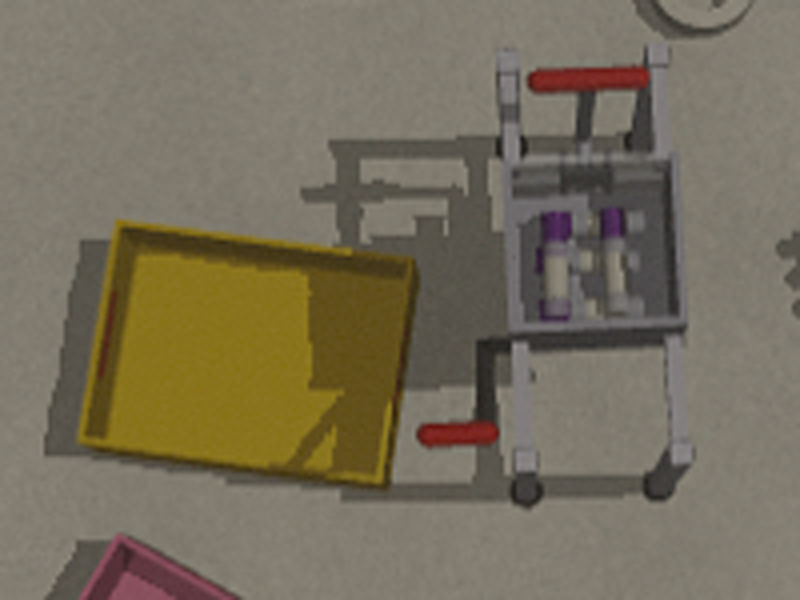

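View pics/s0c.png

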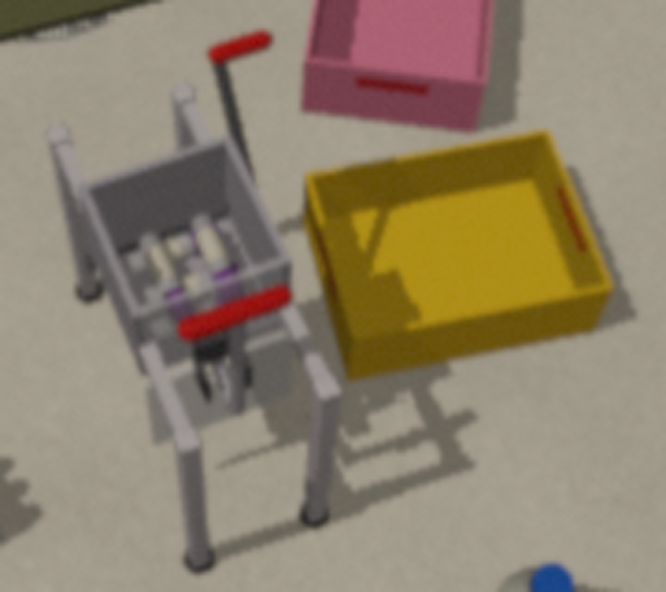

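```bash
cat >> h.py <<'E'
def ray(name,u,v,zp):
    c=get_calibration(name); K=np.array([[c['fx'],0,c['cx']],[0,c['fy'],c['cy']],[0,0,1]])
    p=cv2.undistortPoints(np.array([[[u,v]]],float),K,np.array(c['distortion']))[0,0]
    T=np.array(c['T']); dd=T[:3,:3]@np.array([p[0],p[1],1]); o=T[:3,3]
    return o+dd*(zp-o[2])/dd[2]
E
python3 - <<'E'
from h import *
T=lambda p,z:ray('top',180+p[0]/4-.4,130+p[1]/4-.4,z)*1000
S=lambda p,z:ray('scene',260+p[0]/3.7-.4,140+p[1]/3.7-.4,z)*1000
def show(n,f,ps,z):
    w=np.array([f(p,z) for p in ps]); print(n,np.round(w[:,:2],0).tolist(),'mean',np.round(w.mean(0)[:2],1),'edges',[round(float(np.hypot(*(w[i]-w[i-1])[:2]))) for i in range(len(w))], 'ang',[round(float(np.degrees(np.arctan2(*(w[i]-w[i-1])[[1,0]]))),1) for i in range(len(w))])
show('hopT',T,[(503,158),(680,153),(686,328),(508,335)],.25)
show('hopS',S,[(82,187),(224,142),(290,262),(143,338)],.25)
show('tubT',T,[(118,221),(416,260),(388,488),(80,445)],.07)
show('tubS',S,[(306,177),(548,134),(611,290),(347,376)],.07)
show('boltT',T,[(528,80),(650,77)],.280)
show('boltS',S,[(183,330),(290,296)],.280)
show('levT',T,[(418,434),(498,432)],.257)
show('levS',S,[(211,54),(270,38)],.257)
show('legs',T,[(508,55),(657,52),(680,452),(526,458)],.2)
show('feet',T,[(511,148),(640,140),(657,487),(526,492)],.0)
t=np.load('pics/t0.npy')
for n,uv in dict(bar=(326,150),lev=(295,239),tape=(355,118),bottle=(269,107),rack=(407,195),pink=(215,312),fl=(235,215)).items(): print(n,np.round(px2w('top',t,*uv)*1000))
E
```

```text
hopT [[539.0, 52.0], [544.0, -50.0], [442.0, -54.0], [436.0, 47.0]] mean [490.3  -1.3] edges [103, 102, 102, 101] ang [2.8, -87.2, -177.8, 93.3]
hopS [[447.0, -55.0], [443.0, 39.0], [540.0, 49.0], [561.0, -50.0]] mean [497.9  -4.2] edges [114, 94, 97, 100] ang [-177.3, 92.2, 5.6, -78.1]
tubT [[537.0, 309.0], [514.0, 111.0], [364.0, 125.0], [388.0, 326.0]] mean [450.8 217.7] edges [150, 199, 151, 202] ang [-6.4, -96.6, 174.7, 83.2]
tubS [[372.0, 127.0], [396.0, 322.0], [541.0, 306.0], [543.0, 95.0]] mean [462.7 212.5] edges [173, 197, 146, 210] ang [169.6, 83.1, -6.6, -89.5]
boltT [[577.0, 38.0], [580.0, -31.0]] mean [578.7   3.6] edges [69, 69] ang [92.6, -87.4]
boltS [[579.0, -30.0], [578.0, 34.0]] mean [578.7   2.3] edges [64, 64] ang [-89.0, 91.0]
levT [[378.0, 96.0], [380.0, 51.0]] mean [379.3  73.5] edges [45, 45] ang [92.4, -87.6]
levS [[378.0, 52.0], [378.0, 93.0]] mean [378.2  72.5] edges [41, 41] ang [-89.8, 90.2]
legs [[616.0, 51.0], [620.0, -39.0], [377.0, -54.0], [372.0, 36.0]] mean [496.   -1.7] edges [245, 90, 243, 90] ang [3.6, -87.6, -176.5, 93.1]
feet [[609.0, 51.0], [617.0, -39.0], [374.0, -53.0], [369.0, 36.0]] mean [492.  -1.] edges [241, 91, 243, 89] ang [3.6, -85.2, -176.8, 93.1]
bar [575.   6. 286.]
lev [376.  71. 264.]
tape [755. -82.   2.]
bottle [734. 152. 129.]
rack [ 521. -217.   58.]
pink [206. 289.   3.]
fl [468. 247.   4.]
```

The top view shows the tub on the stand's +y side. Its rim corners (full-image pixels) run from about (209,185) to (277,252). The T-handle is at (326,150) and the lever grip at (295,238).

Measured in world mm:
- **Station:** about (492,-2), yaw 2.8°.
- **Tub:** about (451,218), yaw -6.3°.

The rim, bar and tub sizes all match the given dimensions. My plan is to grip the tub's +y wall, 30 mm off its middle towards +x.

```bash
python3 -m jog '[{"delta_pos":[351,-295,-40],"twist":6.7,"jaw":0},{"delta_pos":[351,-295,-40],"twist":6.7,"jaw":0},{"delta_pos":[351,-295,-40],"twist":6.7,"jaw":0},{"delta_pos":[351,-295,-40],"twist":6.7,"jaw":0},{"delta_pos":[351,-295,-40],"twist":6.7,"jaw":0},{"delta_pos":[351,-295,-40],"twist":6.7,"jaw":0},{"delta_pos":[351,-295,-40],"twist":6.7,"jaw":0},{"delta_pos":[351,-295,-40],"twist":6.7,"jaw":0},{"delta_pos":[351,-295,-40],"twist":6.7,"jaw":0},{"delta_pos":[351,-295,-40],"twist":6.7,"jaw":0}]' 60; python3 - <<'E'
from h import *
im,d=snap('scene','s1'); t,_=snap('top','t1')
cv2.imwrite('pics/s1c.png',cv2.resize(im[0:300,180:500],None,fx=2,fy=2,interpolation=cv2.INTER_CUBIC))
cv2.imwrite('pics/t1c.png',cv2.resize(t[130:280,180:380],None,fx=4,fy=4,interpolation=cv2.INTER_CUBIC))
E
```

```text
time_s: 1.1
eef_pos: [0.4971, 0.3064, 0.1901]
ee_rot: [[0.121, 0.993, 0.002], [0.993, -0.121, -0.005], [-0.005, 0.003, -1.0]]
force: [0.0, -0.8, 0.6]
width: 1.002
```

View pics/s1c.png

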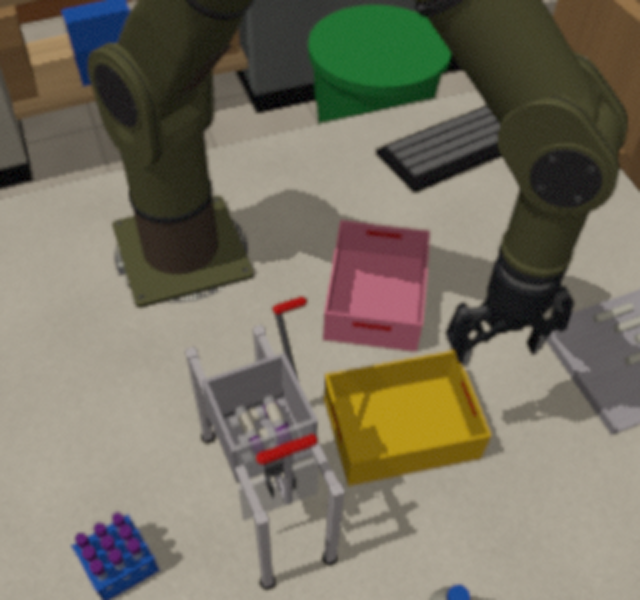

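View pics/t1c.png

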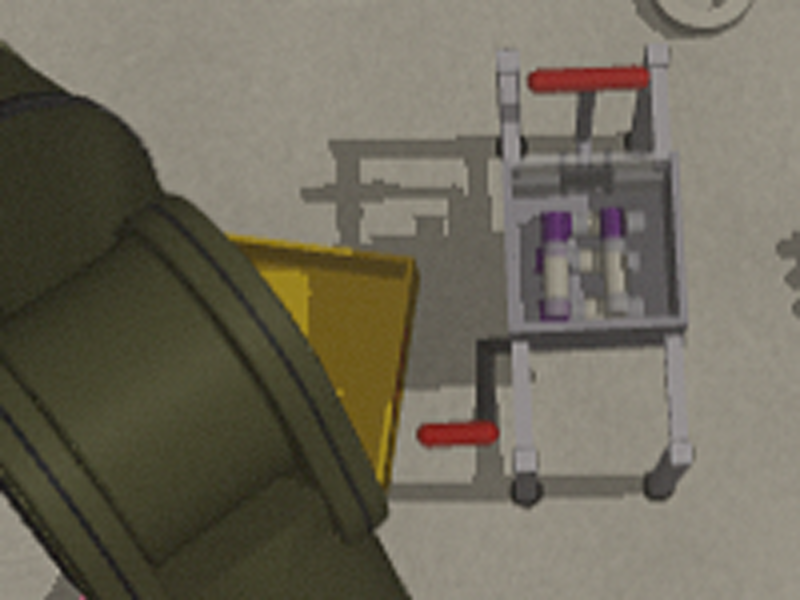

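```bash
python3 - <<'E'
from h import *
d=np.load('pics/s1.npy');t=np.load('pics/t1.npy')
for u,v in [(464,89),(440,70),(450,130),(452,150),(410,10),(420,40),(434,95),(415,165),(437,140)]: print('s',u,v,np.round(px2w('scene',d,u,v)*1000))
for u,v in [(225,215),(190,170),(220,165),(270,255),(240,190),(210,250),(250,220)]: print('t',u,v,np.round(px2w('top',t,u,v)*1000))
s=get_state(); print(np.round(s['eef_pos'],4),np.round(s['qpos'],1),s['force'])
# lowest arm points by height among scene cloud: near tool
c=get_calibration('scene');T=np.array(c['T'])
v,u=np.mgrid[0:400:2,0:640:2]; 
K=np.array([[c['fx'],0,c['cx']],[0,c['fy'],c['cy']],[0,0,1]])
p=cv2.undistortPoints(np.stack([u.ravel(),v.ravel()],1).astype(float)[:,None],K,np.array(c['distortion']))[:,0]
z=d[v,u].ravel(); P=np.c_[p*z[:,None],z,np.ones(len(z))]@T.T
P=P[z>0][:,:3]
e=s['eef_pos']; 
for lo in range(200,700,40):
    q=P[(P[:,2]*1000>lo)&(P[:,2]*1000<lo+40)&(np.abs(P[:,1]-e[1])<.3)&(abs(P[:,0]-e[0])<.4)&(P[:,1]>.12)]
    if len(q): print(lo,len(q),np.round((q.min(0)-e)[:2]*1000),np.round((q.max(0)-e)[:2]*1000))
E
```

```text
s 464 89 [531. 282. 525.]
s 440 70 [498. 245. 550.]
s 450 130 [527. 289. 412.]
s 452 150 [532. 310. 347.]
s 410 10 [452. 192. 645.]
s 420 40 [465. 214. 594.]
s 434 95 [ 50. 609.  -0.]
s 415 165 [484. 265. 254.]
s 437 140 [510. 280. 367.]
t 225 215 [340. 131. 821.]
t 190 170 [414. 196. 734.]
t 220 165 [609. 296.   0.]
t 270 255 [300.  83. 764.]
t 240 190 [525. 227.  66.]
t 210 250 [300. 146. 821.]
t 250 220 [336. 103. 815.]
[0.4933 0.3111 0.1906] [-27.6  39.6 -15.8  99.3  14.8  43.1  32.6] [-0.5767435   0.24641472 -0.19721386]
200 36 [ -7. -61.] [20. 48.]
240 104 [-16. -79.] [24. 65.]
280 112 [-17. -76.] [28. 61.]
320 105 [-17. -43.] [41. 20.]
360 123 [-25. -43.] [41. 22.]
400 132 [-18. -41.] [39. 19.]
440 123 [-15. -42.] [41. 19.]
480 166 [  2. -68.] [61. 47.]
520 369 [-29. -81.] [63. 48.]
560 442 [ -57. -106.] [47. 34.]
600 413 [ -86. -140.] [  4. -10.]
640 224 [ -77. -141.] [-20. -43.]
```

The arm column is about ±43 mm. The wrist ball sits about 335 mm above the TCP, so it stays well above the lever during the tub move. Next I descend and grip the +y wall.

```bash
python3 -m jog '[{"delta_pos":[0,0,-40],"twist":0,"jaw":0},{"delta_pos":[0,0,-80],"twist":0,"jaw":0},{"delta_pos":[0,0,-120],"twist":0,"jaw":0},{"delta_pos":[0,0,-154],"twist":0,"jaw":0},{"delta_pos":[0,0,-154],"twist":0,"jaw":0},{"delta_pos":[0,0,-154],"twist":0,"jaw":1},{"delta_pos":[0,0,-154],"twist":0,"jaw":1},{"delta_pos":[0,0,-154],"twist":0,"jaw":1},{"delta_pos":[0,0,-154],"twist":0,"jaw":1},{"delta_pos":[0,0,-154],"twist":0,"jaw":1}]' 60; python3 -m jog '[{"delta_pos":[0,0,0],"twist":0,"jaw":1},{"delta_pos":[0,0,0],"twist":0,"jaw":1},{"delta_pos":[0,0,0],"twist":0,"jaw":1},{"delta_pos":[0,0,0],"twist":0,"jaw":1}]'; python3 - <<'E'
from h import *
im,d=snap('scene','s2')
cv2.imwrite('pics/s2c.png',cv2.resize(im[100:300,230:480],None,fx=3,fy=3,interpolation=cv2.INTER_CUBIC))
E
```

```text
time_s: 2.2
eef_pos: [0.492, 0.3142, 0.0383]
ee_rot: [[0.11, 0.994, 0.001], [0.994, -0.11, 0.001], [0.001, 0.001, -1.0]]
force: [-0.1, -0.0, 0.1]
width: 0.148
time_s: 2.6
eef_pos: [0.4919, 0.3138, 0.0381]
ee_rot: [[0.11, 0.994, 0.001], [0.994, -0.11, -0.0], [0.0, 0.001, -1.0]]
force: [-1.2, -0.8, 6.5]
width: 0.035
```

View pics/s2c.png

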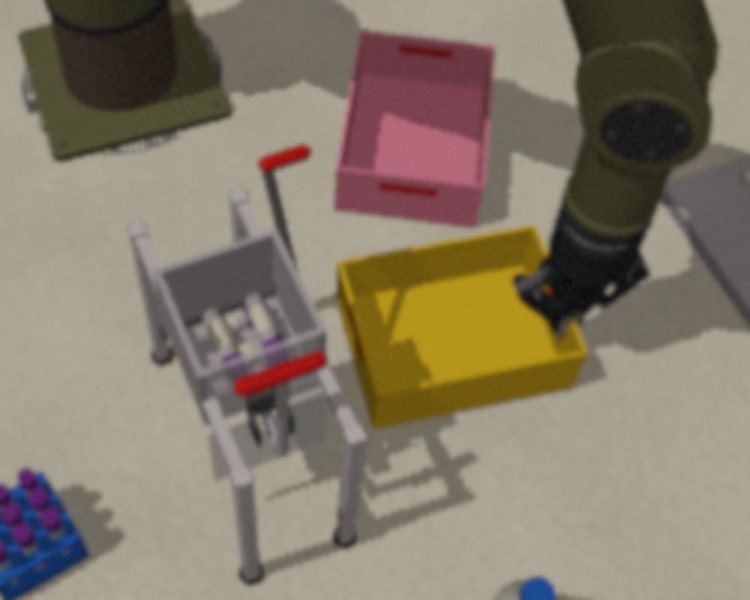

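```bash
python3 -m jog '[{"delta_pos":[2,-6,0],"twist":1,"jaw":1},{"delta_pos":[4,-13,0],"twist":2,"jaw":1},{"delta_pos":[6,-20,0],"twist":3.2,"jaw":1},{"delta_pos":[8,-27,0],"twist":4.4,"jaw":1},{"delta_pos":[10,-34,0],"twist":5.6,"jaw":1},{"delta_pos":[12,-41,0],"twist":6.8,"jaw":1},{"delta_pos":[14,-48,0],"twist":8,"jaw":1},{"delta_pos":[16,-54,0],"twist":9.1,"jaw":1},{"delta_pos":[17,-57,0],"twist":9.1,"jaw":1},{"delta_pos":[17,-57,0],"twist":9.1,"jaw":1}]'; python3 -m jog '[{"delta_pos":[0,-8,0],"twist":0,"jaw":1},{"delta_pos":[1,-16,0],"twist":0,"jaw":1},{"delta_pos":[1,-24,0],"twist":0,"jaw":1},{"delta_pos":[2,-32,0],"twist":0,"jaw":1},{"delta_pos":[2,-40,0],"twist":0,"jaw":1},{"delta_pos":[3,-46,0],"twist":0,"jaw":1},{"delta_pos":[3,-50,0],"twist":0,"jaw":1},{"delta_pos":[3,-50,0],"twist":0,"jaw":1}]'; python3 - <<'E'
from h import *
im,d=snap('scene','s3');t,_=snap('top','t3')
cv2.imwrite('pics/s3c.png',cv2.resize(im[100:300,230:480],None,fx=3,fy=3,interpolation=cv2.INTER_CUBIC))
cv2.imwrite('pics/t3c.png',cv2.resize(t[130:280,180:380],None,fx=4,fy=4,interpolation=cv2.INTER_CUBIC))
E
```

```text
time_s: 3.65
eef_pos: [0.5087, 0.2592, 0.0381]
ee_rot: [[-0.049, 0.999, 0.001], [0.999, 0.049, 0.004], [0.004, 0.001, -1.0]]
force: [-1.4, 3.1, 5.7]
width: 0.035
time_s: 4.45
eef_pos: [0.5125, 0.2091, 0.0381]
ee_rot: [[-0.05, 0.999, 0.002], [0.999, 0.05, 0.004], [0.004, 0.003, -1.0]]
force: [-0.8, 3.5, 5.7]
width: 0.036
```

View pics/s3c.png

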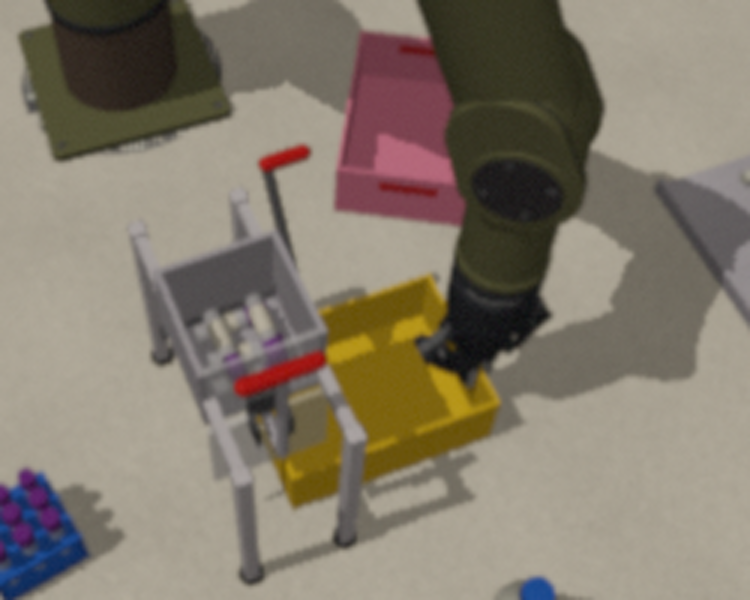

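View pics/t3c.png

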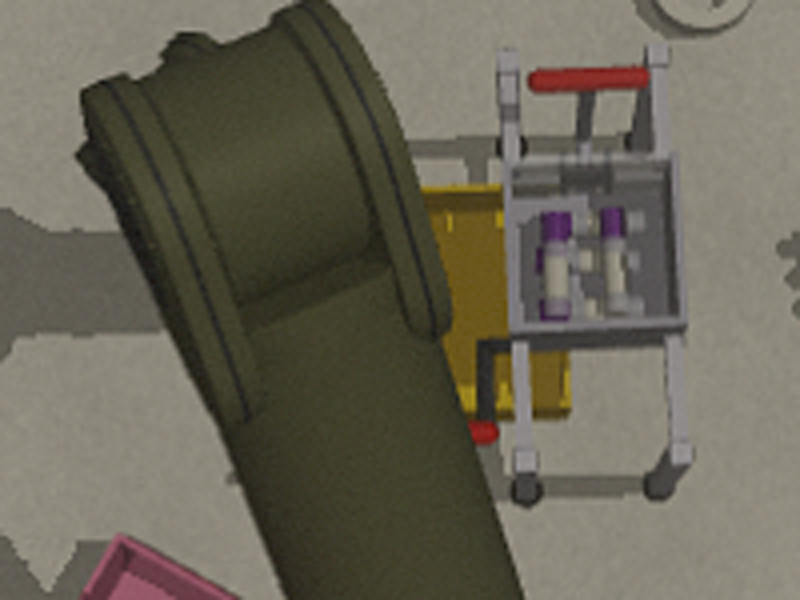

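```bash
python3 -m jog '[{"delta_pos":[0,-8,0],"twist":0,"jaw":1},{"delta_pos":[1,-18,0],"twist":0,"jaw":1},{"delta_pos":[1,-28,0],"twist":0,"jaw":1},{"delta_pos":[2,-38,0],"twist":0,"jaw":1},{"delta_pos":[2,-48,0],"twist":0,"jaw":1},{"delta_pos":[3,-58,0],"twist":0,"jaw":1},{"delta_pos":[3,-68,0],"twist":0,"jaw":1},{"delta_pos":[4,-78,0],"twist":0,"jaw":1},{"delta_pos":[4,-85,0],"twist":0,"jaw":1},{"delta_pos":[4,-85,0],"twist":0,"jaw":1}]'; python3 - <<'E'
from h import *
im,d=snap('scene','s4');t,_=snap('top','t4')
cv2.imwrite('pics/s4c.png',cv2.resize(im[100:300,230:480],None,fx=3,fy=3,interpolation=cv2.INTER_CUBIC))
cv2.imwrite('pics/t4c.png',cv2.resize(t[130:280,180:380],None,fx=4,fy=4,interpolation=cv2.INTER_CUBIC))
E
```

```text
time_s: 5.55
eef_pos: [0.5167, 0.1233, 0.0381]
ee_rot: [[-0.049, 0.999, 0.003], [0.999, 0.049, 0.003], [0.003, 0.003, -1.0]]
force: [0.1, 4.1, 7.0]
width: 0.036
```

View pics/s4c.png

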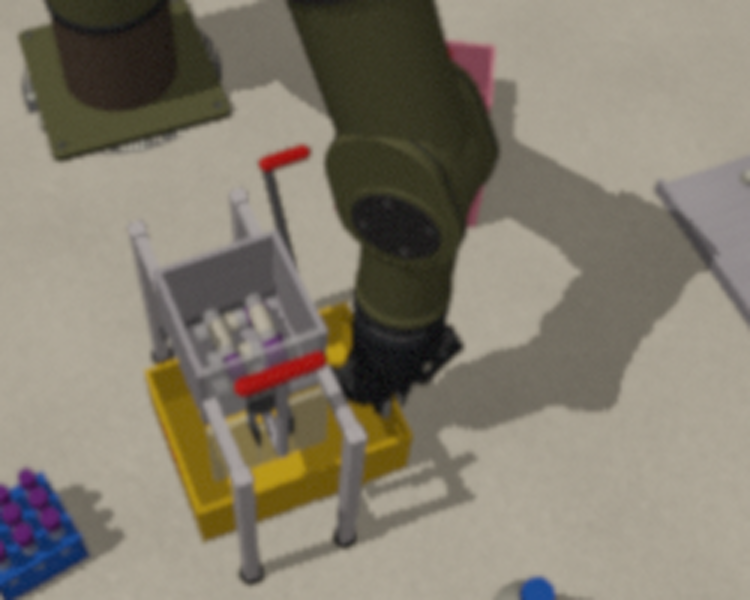

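View pics/t4c.png

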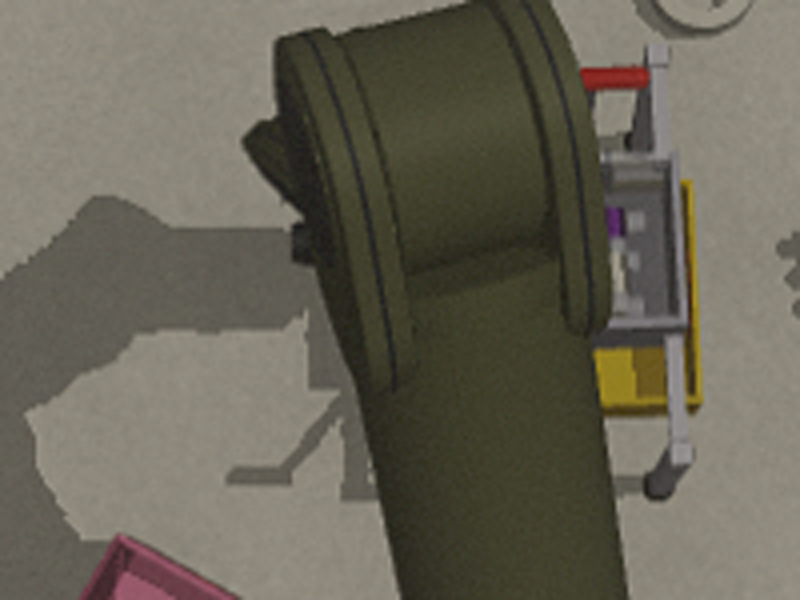

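```bash
python3 - <<'E'
from h import *
T=lambda p,z:ray('top',180+p[0]/4-.4,130+p[1]/4-.4,z)*1000
S=lambda p,z:ray('scene',230+p[0]/3-.4,100+p[1]/3-.4,z)*1000
a=np.radians(2.8);R=np.array([[np.cos(a),np.sin(a)],[-np.sin(a),np.cos(a)]])
for f,p in ((T,(693,180)),(T,(702,413)),(S,(148,374)),(S,(204,519)),(S,(410,444))): w=f(p,.07)[:2]; print(np.round(w),np.round(R@(w-[492,-2])))
E
```

```text
[572. -71.] [ 76. -73.]
[416. -77.] [-80. -72.]
[429. -77.] [-66. -72.]
[579. -69.] [ 84. -72.]
[571. 120.] [ 85. 118.]
```

The tub is at about (0, +27) mm in the station frame and square to it. I release it, back off, and push the last 27 mm with closed fingers at the middle of its end, so the gripper stays clear of the hopper.

```bash
python3 -m jog '[{"delta_pos":[0,0,0],"twist":0,"jaw":0.72},{"delta_pos":[0,0,0],"twist":0,"jaw":0.72},{"delta_pos":[0,0,0],"twist":0,"jaw":0.72},{"delta_pos":[0,0,0],"twist":0,"jaw":0.72},{"delta_pos":[0,0,30],"twist":0,"jaw":0.72},{"delta_pos":[0,0,65],"twist":0,"jaw":0.72},{"delta_pos":[0,0,65],"twist":0,"jaw":0.72},{"delta_pos":[-16,18,65],"twist":0,"jaw":0.8},{"delta_pos":[-31,32,65],"twist":0,"jaw":1},{"delta_pos":[-31,32,65],"twist":0,"jaw":1}]'; python3 -m jog '[{"delta_pos":[0,0,0],"twist":0,"jaw":1},{"delta_pos":[0,0,-30],"twist":0,"jaw":1},{"delta_pos":[0,0,-65],"twist":0,"jaw":1},{"delta_pos":[0,0,-75],"twist":0,"jaw":1},{"delta_pos":[0,0,-75],"twist":0,"jaw":1}]';python3 - <<'E'
from h import *
im,d=snap('scene','s5')
cv2.imwrite('pics/s5c.png',cv2.resize(im[100:300,230:480],None,fx=3,fy=3,interpolation=cv2.INTER_CUBIC))
E
```

```text
time_s: 6.65
eef_pos: [0.482, 0.1563, 0.102]
ee_rot: [[-0.054, 0.999, -0.002], [0.999, 0.054, 0.001], [0.001, -0.002, -1.0]]
force: [0.0, 0.6, -0.6]
width: 0.0
time_s: 7.15
eef_pos: [0.4844, 0.1528, 0.0263]
ee_rot: [[-0.048, 0.999, -0.002], [0.999, 0.048, -0.002], [-0.002, -0.002, -1.0]]
force: [1.1, -0.0, 0.3]
width: 0.001
```

View pics/s5c.png

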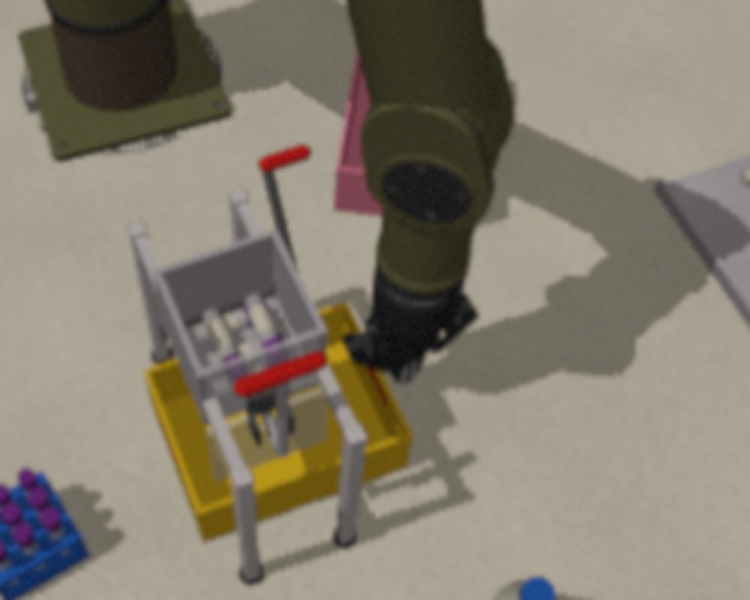

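```bash
python3 -m jog '[{"delta_pos":[0,-5,0],"twist":0,"jaw":1},{"delta_pos":[0,-9,0],"twist":0,"jaw":1},{"delta_pos":[1,-13,0],"twist":0,"jaw":1},{"delta_pos":[1,-17,0],"twist":0,"jaw":1},{"delta_pos":[1,-21,0],"twist":0,"jaw":1},{"delta_pos":[1,-25,0],"twist":0,"jaw":1},{"delta_pos":[2,-29,0],"twist":0,"jaw":1},{"delta_pos":[2,-33,0],"twist":0,"jaw":1},{"delta_pos":[2,-37,0],"twist":0,"jaw":1},{"delta_pos":[2,-37,0],"twist":0,"jaw":1}]';python3 - <<'E'
from h import *
im,d=snap('scene','s6');t,_=snap('top','t6')
cv2.imwrite('pics/s6c.png',cv2.resize(im[100:300,230:480],None,fx=3,fy=3,interpolation=cv2.INTER_CUBIC))
cv2.imwrite('pics/t6c.png',cv2.resize(t[130:280,180:380],None,fx=4,fy=4,interpolation=cv2.INTER_CUBIC))
E
```

```text
time_s: 8.2
eef_pos: [0.4873, 0.1176, 0.0279]
ee_rot: [[-0.049, 0.999, 0.002], [0.999, 0.049, 0.002], [0.002, 0.002, -1.0]]
force: [0.1, 4.5, 5.6]
width: -0.003
```

View pics/s6c.png

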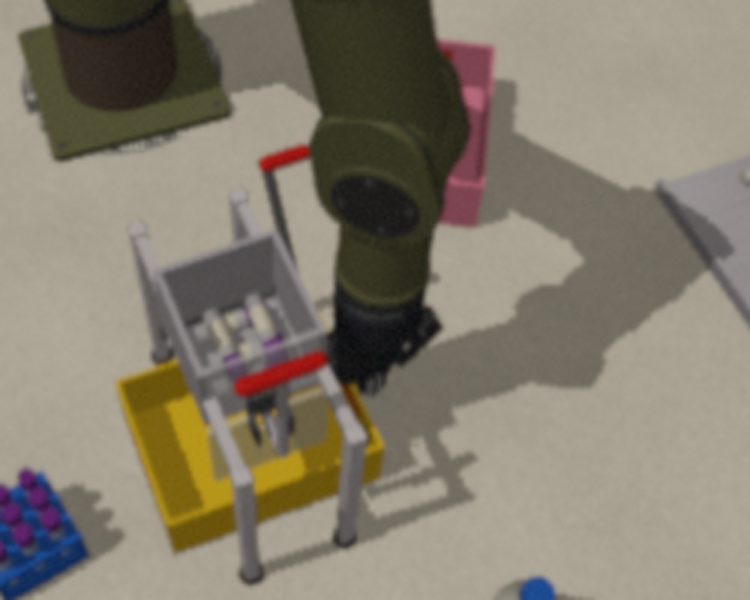

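View pics/t6c.png

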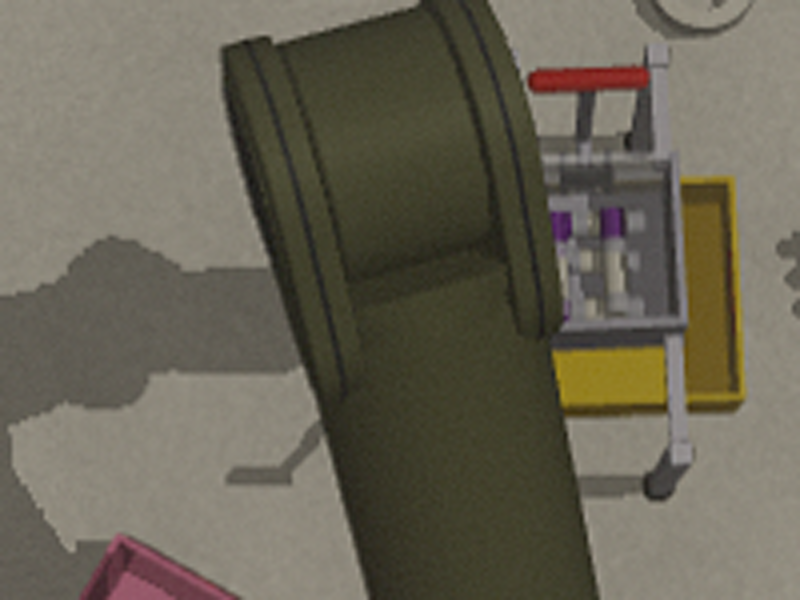

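```bash
python3 - <<'E'
from h import *
T=lambda p,z:ray('top',180+p[0]/4-.4,130+p[1]/4-.4,z)*1000
S=lambda p,z:ray('scene',230+p[0]/3-.4,100+p[1]/3-.4,z)*1000
a=np.radians(2.8);R=np.array([[np.cos(a),np.sin(a)],[-np.sin(a),np.cos(a)]])
for f,p in ((T,(735,177)),(T,(745,409)),(S,(119,382)),(S,(174,529)),(S,(382,452))): w=f(p,.07)[:2]; print(np.round(w),np.round(R@(w-[492,-2])))
E
```

```text
[574. -99.] [  77. -101.]
[ 419. -106.] [ -78. -100.]
[ 429. -104.] [-68. -99.]
[580. -96.] [ 83. -98.]
[570.  95.] [83. 93.]
```

```bash
python3 -m jog '[{"delta_pos":[0,20,0],"twist":0,"jaw":1},{"delta_pos":[0,40,0],"twist":0,"jaw":1},{"delta_pos":[0,50,30],"twist":0,"jaw":1},{"delta_pos":[0,60,80],"twist":0,"jaw":1},{"delta_pos":[0,60,130],"twist":0,"jaw":1},{"delta_pos":[0,60,180],"twist":0,"jaw":1},{"delta_pos":[0,60,230],"twist":0,"jaw":1},{"delta_pos":[0,60,280],"twist":0,"jaw":1},{"delta_pos":[0,60,303],"twist":0,"jaw":1},{"delta_pos":[0,60,303],"twist":0,"jaw":1}]';python3 - <<'E'
from h import *
s=get_state();print(np.round(s['qpos'],1),s['eef_pos'])
im,d=snap('scene','s7');t,_=snap('top','t7')
cv2.imwrite('pics/s7c.png',cv2.resize(im[100:300,230:480],None,fx=3,fy=3,interpolation=cv2.INTER_CUBIC))
E
```

```text
time_s: 9.3
eef_pos: [0.4879, 0.1762, 0.3335]
ee_rot: [[-0.046, 0.999, 0.005], [0.999, 0.046, 0.001], [0.0, 0.005, -1.0]]
force: [1.1, -0.0, -0.7]
width: 0.002
[ -7.1  25.8 -27.6  99.3  14.   58.   52.9] [0.48794833 0.176199   0.33354159]
```

View pics/s7c.png

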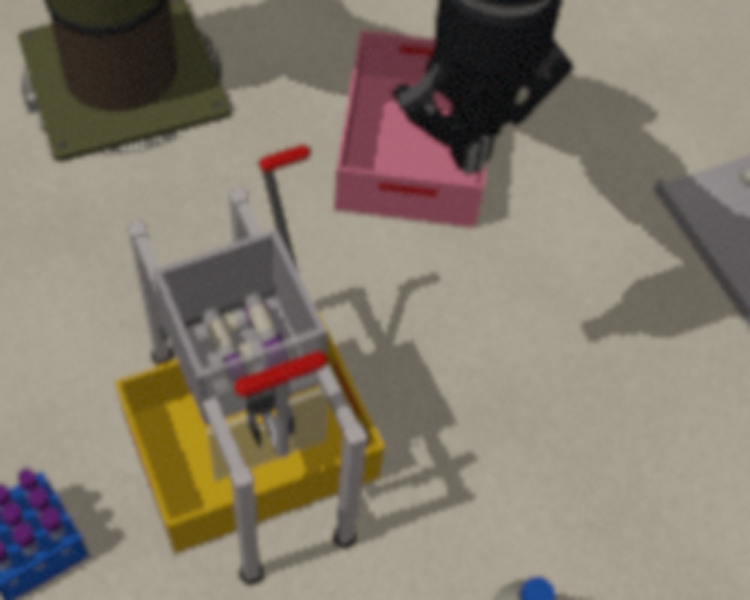

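```bash
python3 -m jog '[{"delta_pos":[9,-18,5],"twist":8,"jaw":0.5},{"delta_pos":[18,-36,10],"twist":16,"jaw":0.5},{"delta_pos":[27,-54,10],"twist":24,"jaw":0.5},{"delta_pos":[36,-72,10],"twist":32,"jaw":0.5},{"delta_pos":[45,-90,10],"twist":40,"jaw":0.5},{"delta_pos":[55,-108,10],"twist":48,"jaw":0.5},{"delta_pos":[65,-126,10],"twist":56,"jaw":0.5},{"delta_pos":[75,-144,10],"twist":64,"jaw":0.5},{"delta_pos":[84,-160,10],"twist":72,"jaw":0.5},{"delta_pos":[91,-175,10],"twist":80,"jaw":0.5}]'; python3 -m jog '[{"delta_pos":[0,0,0],"twist":6,"jaw":0.5},{"delta_pos":[0,0,0],"twist":10,"jaw":0.5},{"delta_pos":[0,0,0],"twist":10,"jaw":0.5},{"delta_pos":[0,0,0],"twist":10,"jaw":0.5},{"delta_pos":[0,0,0],"twist":10,"jaw":0.5}]';python3 - <<'E'
from h import *
s=get_state();print(np.round(s['qpos'],1),s['eef_pos'])
im,d=snap('scene','s8');t,_=snap('top','t8')
cv2.imwrite('pics/s8c.png',cv2.resize(im[60:260,230:480],None,fx=3,fy=3,interpolation=cv2.INTER_CUBIC))
E
```

```text
time_s: 10.4
eef_pos: [0.5765, -0.0001, 0.3375]
ee_rot: [[-0.993, 0.12, -0.006], [0.12, 0.993, -0.002], [0.005, -0.002, -1.0]]
force: [-0.1, -0.3, 0.3]
width: 0.503
time_s: 10.9
eef_pos: [0.577, 0.0018, 0.3395]
ee_rot: [[-0.999, -0.048, -0.002], [-0.048, 0.999, -0.001], [0.002, -0.001, -1.0]]
force: [0.1, 0.0, -0.5]
width: 0.499
[ 24.   36.2 -52.1  88.2  29.6  70.4 149.8] [0.57702364 0.001798   0.33946676]
```

View pics/s8c.png

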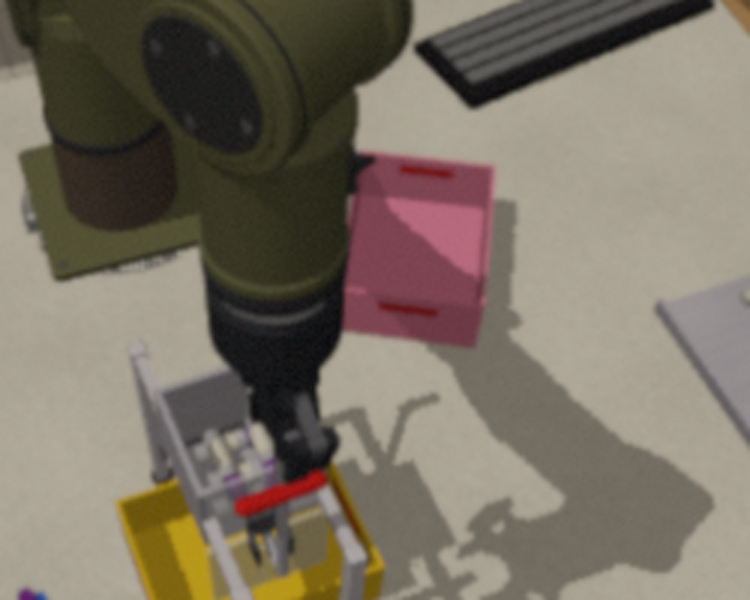

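View pics/t8.png

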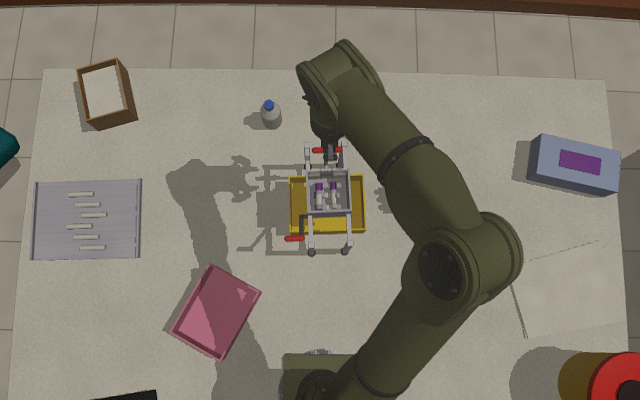

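Joint 7 stands at 149.8°, too close to its limit. I turn the tool back by 180°, which gives the same grasp. The tub looks centred under the hopper in the top view, spanning columns 289–365.

```bash
python3 -m jog '[{"delta_pos":[0,0,0],"twist":-8,"jaw":0.5},{"delta_pos":[0,0,0],"twist":-16,"jaw":0.5},{"delta_pos":[0,0,0],"twist":-24,"jaw":0.5},{"delta_pos":[0,0,0],"twist":-32,"jaw":0.5},{"delta_pos":[0,0,0],"twist":-40,"jaw":0.5},{"delta_pos":[0,0,0],"twist":-48,"jaw":0.5},{"delta_pos":[0,0,0],"twist":-56,"jaw":0.5},{"delta_pos":[0,0,0],"twist":-64,"jaw":0.5},{"delta_pos":[0,0,0],"twist":-72,"jaw":0.5},{"delta_pos":[0,0,0],"twist":-80,"jaw":0.5}]'; python3 -m jog '[{"delta_pos":[0,0,0],"twist":-8,"jaw":0.5},{"delta_pos":[0,0,0],"twist":-16,"jaw":0.5},{"delta_pos":[0,0,0],"twist":-24,"jaw":0.5},{"delta_pos":[0,0,0],"twist":-32,"jaw":0.5},{"delta_pos":[0,0,0],"twist":-40,"jaw":0.5},{"delta_pos":[0,0,0],"twist":-48,"jaw":0.5},{"delta_pos":[0,0,0],"twist":-56,"jaw":0.5},{"delta_pos":[0,0,0],"twist":-64,"jaw":0.5},{"delta_pos":[0,0,0],"twist":-72,"jaw":0.5},{"delta_pos":[0,0,0],"twist":-80,"jaw":0.5}]'; python3 -m jog '[{"delta_pos":[0,0,0],"twist":-8,"jaw":0.5},{"delta_pos":[0,0,0],"twist":-16,"jaw":0.5},{"delta_pos":[0,0,0],"twist":-20,"jaw":0.5},{"delta_pos":[0,0,0],"twist":-20,"jaw":0.5},{"delta_pos":[0,0,0],"twist":-20,"jaw":0.5}]';python3 - <<'E'
from h import *
s=get_state();print(np.round(s['qpos'],1),s['eef_pos'])
im,d=snap('scene','s9');t,_=snap('top','t9')
cv2.imwrite('pics/s9c.png',cv2.resize(im[60:260,230:480],None,fx=3,fy=3,interpolation=cv2.INTER_CUBIC))
E
```

```text
time_s: 12.0
eef_pos: [0.5774, 0.0022, 0.3405]
ee_rot: [[-0.216, 0.976, 0.0], [0.976, 0.216, -0.0], [-0.0, 0.0, -1.0]]
force: [-0.2, -0.2, 0.1]
width: 0.498
time_s: 13.0
eef_pos: [0.5774, 0.0023, 0.3405]
ee_rot: [[0.924, 0.382, 0.0], [0.382, -0.924, 0.0], [0.0, 0.0, -1.0]]
force: [0.0, 0.2, 0.1]
width: 0.503
time_s: 13.5
eef_pos: [0.5774, 0.0023, 0.3404]
ee_rot: [[0.999, 0.051, 0.0], [0.051, -0.999, -0.0], [0.0, 0.0, -1.0]]
force: [-0.3, 0.4, -0.3]
width: 0.501
[-2.8 29.  -3.3 89.6  1.8 61.4 -3.7] [0.57742322 0.00231014 0.34038501]
```

View pics/s9c.png

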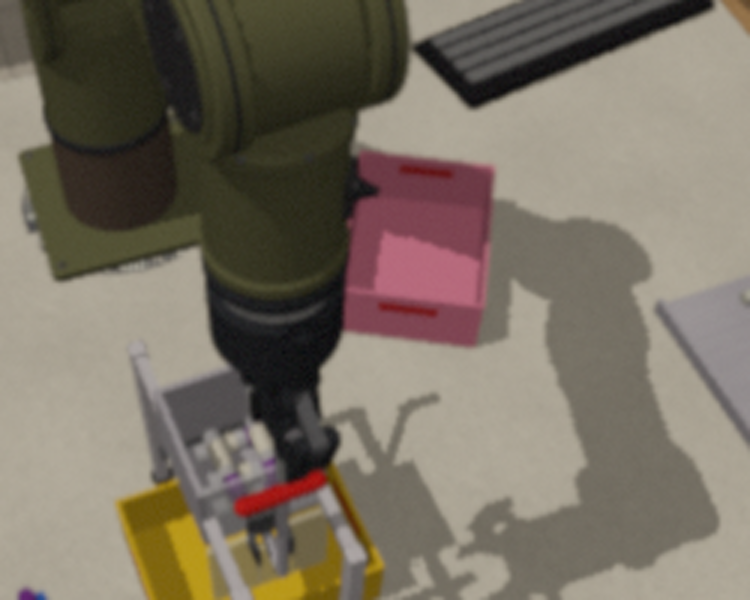

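```bash
python3 -m jog '[{"delta_pos":[0,0,-30],"twist":0,"jaw":0.5},{"delta_pos":[0,0,-55],"twist":0,"jaw":0.5},{"delta_pos":[0,0,-76],"twist":0,"jaw":0.5},{"delta_pos":[0,0,-76],"twist":0,"jaw":0.5},{"delta_pos":[0,0,-76],"twist":0,"jaw":1},{"delta_pos":[0,0,-76],"twist":0,"jaw":1},{"delta_pos":[0,0,-76],"twist":0,"jaw":1},{"delta_pos":[0,0,-76],"twist":0,"jaw":1},{"delta_pos":[0,0,-76],"twist":0,"jaw":1},{"delta_pos":[0,0,-76],"twist":0,"jaw":1}]' 50;python3 - <<'E'
from h import *
im,d=snap('scene','s10')
cv2.imwrite('pics/s10c.png',cv2.resize(im[60:260,230:480],None,fx=3,fy=3,interpolation=cv2.INTER_CUBIC))
E
```

```text
time_s: 14.6
eef_pos: [0.5786, 0.002, 0.2658]
ee_rot: [[0.999, 0.049, 0.003], [0.049, -0.999, 0.0], [0.003, 0.0, -1.0]]
force: [-0.4, -0.4, 6.6]
width: 0.142
```

View pics/s10c.png

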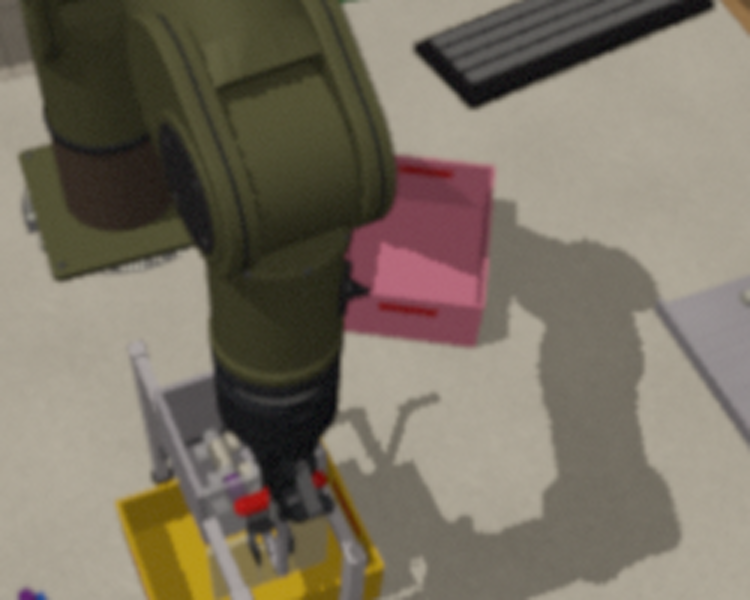

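```bash
python3 -m jog '[{"delta_pos":[6,0,0],"twist":0,"jaw":1},{"delta_pos":[12,1,0],"twist":0,"jaw":1},{"delta_pos":[18,1,0],"twist":0,"jaw":1},{"delta_pos":[24,1,0],"twist":0,"jaw":1},{"delta_pos":[30,1.5,0],"twist":0,"jaw":1},{"delta_pos":[34,1.7,0],"twist":0,"jaw":1},{"delta_pos":[36,1.8,0],"twist":0,"jaw":1},{"delta_pos":[36,1.8,0],"twist":0,"jaw":1},{"delta_pos":[36,1.8,0],"twist":0,"jaw":1}]';python3 - <<'E'
from h import *
s=get_state();print(np.round(s['eef_pos'],4),s['force'])
E
```

```text
time_s: 15.55
eef_pos: [0.6124, 0.0041, 0.2657]
ee_rot: [[0.999, 0.049, -0.001], [0.049, -0.999, 0.0], [-0.001, -0.0, -1.0]]
force: [-5.4, 1.2, 10.1]
width: 0.145
[0.6124 0.0041 0.2657] [-5.4050337   1.17313274 10.05260851]
```

The bolt moved about 34 mm. I release it, lift off and check.

```bash
python3 -m jog '[{"delta_pos":[0,0,0],"twist":0,"jaw":0.5},{"delta_pos":[0,0,0],"twist":0,"jaw":0.5},{"delta_pos":[0,0,0],"twist":0,"jaw":0.5},{"delta_pos":[0,0,0],"twist":0,"jaw":0.5},{"delta_pos":[0,0,40],"twist":0,"jaw":0.5},{"delta_pos":[0,0,80],"twist":0,"jaw":0.3},{"delta_pos":[-40,20,80],"twist":0,"jaw":0.3},{"delta_pos":[-80,40,80],"twist":0,"jaw":0.3},{"delta_pos":[-120,60,80],"twist":0,"jaw":0.3},{"delta_pos":[-160,80,80],"twist":0,"jaw":0.3}]';python3 - <<'E'
from h import *
s=get_state();print(np.round(s['eef_pos'],4),np.round(s['qpos'],1))
im,d=snap('scene','s11')
cv2.imwrite('pics/s11c.png',cv2.resize(im[60:260,230:480],None,fx=3,fy=3,interpolation=cv2.INTER_CUBIC))
t,_=snap('top','t11')
cv2.imwrite('pics/t11c.png',cv2.resize(t[130:280,180:380],None,fx=4,fy=4,interpolation=cv2.INTER_CUBIC))
E
```

```text
time_s: 16.55
eef_pos: [0.4519, 0.0844, 0.3443]
ee_rot: [[0.999, 0.049, 0.0], [0.049, -0.999, 0.0], [0.0, -0.0, -1.0]]
force: [-0.5, 1.0, 0.2]
width: 0.701
[0.4519 0.0844 0.3443] [-12.9  18.6  -4.7 107.5   1.8  54.  -15.7]
```

View pics/s11c.png

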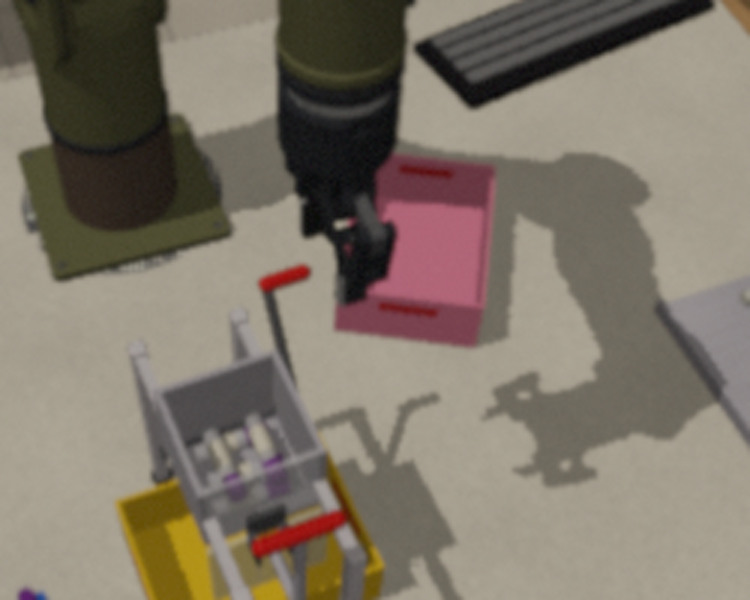

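View pics/t11c.png

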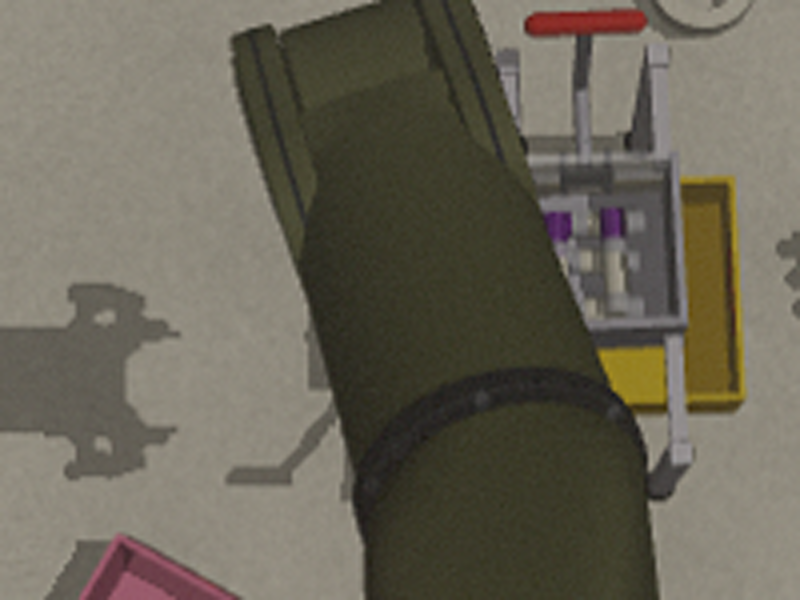

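```bash
python3 - <<'E'
from h import *
T=lambda p,z:ray('top',180+p[0]/4-.4,130+p[1]/4-.4,z)*1000
for a,b in (((526,24),(646,20)),((528,80),(650,77))): print(np.round((T(a,.28)+T(b,.28))/2,1))
E
python3 -m jog '[{"delta_pos":[-30,0,0],"twist":0,"jaw":0.3},{"delta_pos":[-56,0,0],"twist":0,"jaw":0.3},{"delta_pos":[-56,0,-10],"twist":0,"jaw":0.3},{"delta_pos":[-56,0,-10],"twist":0,"jaw":0.3}]';python3 - <<'E'
from h import *
s=get_state();print(np.round(s['eef_pos'],4),np.round(s['qpos'],1))
im,d=snap('scene','s12')
cv2.imwrite('pics/s12c.png',cv2.resize(im[60:260,230:480],None,fx=3,fy=3,interpolation=cv2.INTER_CUBIC))
E
```

```text
[612.1   5.7 280. ]
[578.7   3.6 280. ]
time_s: 17.05
eef_pos: [0.3971, 0.0835, 0.3339]
ee_rot: [[0.999, 0.049, -0.001], [0.049, -0.999, -0.0], [-0.001, 0.0, -1.0]]
force: [0.1, -0.7, -0.2]
width: 0.7
[0.3971 0.0835 0.3339] [-14.3  14.7  -5.3 115.9   1.8  49.6 -17.8]
```

View pics/s12c.png

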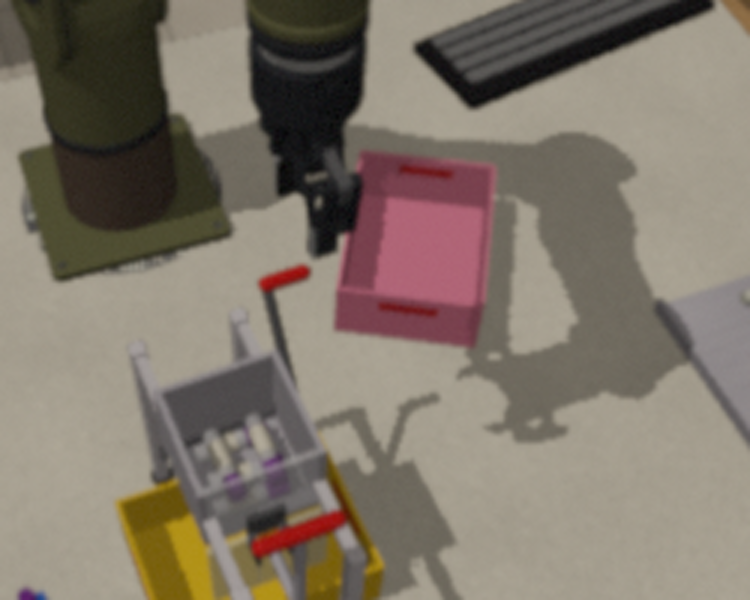

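```bash
python3 -m jog '[{"delta_pos":[0,0,-30],"twist":0,"jaw":0.3},{"delta_pos":[0,0,-60],"twist":0,"jaw":0.3},{"delta_pos":[0,0,-85],"twist":0,"jaw":0.3},{"delta_pos":[0,0,-104],"twist":0,"jaw":0.3},{"delta_pos":[0,0,-104],"twist":0,"jaw":0.3},{"delta_pos":[0,0,-104],"twist":0,"jaw":0.3}]';python3 - <<'E'
from h import *
im,d=snap('scene','s13')
cv2.imwrite('pics/s13c.png',cv2.resize(im[60:260,230:480],None,fx=3,fy=3,interpolation=cv2.INTER_CUBIC))
E
```

```text
time_s: 17.7
eef_pos: [0.3985, 0.0839, 0.2306]
ee_rot: [[0.999, 0.049, 0.001], [0.049, -0.999, 0.0], [0.001, -0.0, -1.0]]
force: [-0.1, 0.2, -0.1]
width: 0.702
```

View pics/s13c.png

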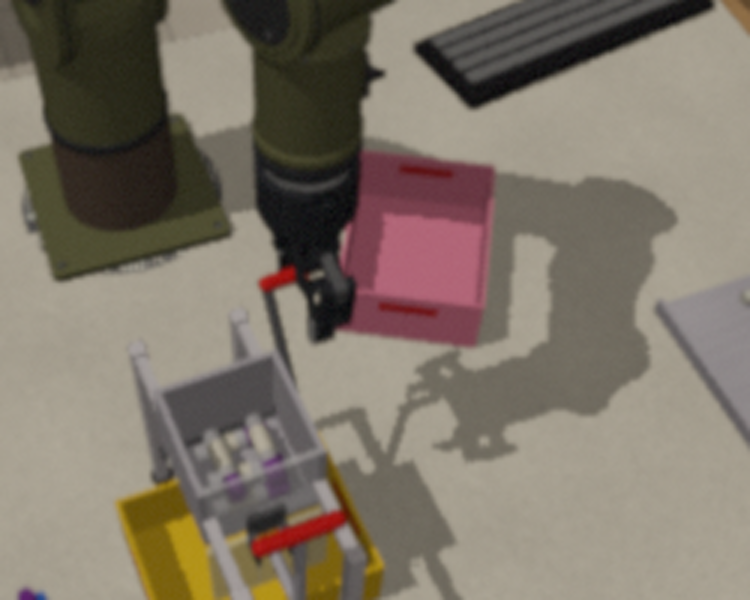

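The fingers straddle the bar with no contact force. I push it towards +x.

```bash
python3 -m jog '[{"delta_pos":[8,0,0],"twist":0,"jaw":0.3},{"delta_pos":[16,1,0],"twist":0,"jaw":0.3},{"delta_pos":[25,1,0],"twist":0,"jaw":0.3},{"delta_pos":[34,1.5,0],"twist":0,"jaw":0.3},{"delta_pos":[43,2,0],"twist":0,"jaw":0.3},{"delta_pos":[52,2.5,0],"twist":0,"jaw":0.3},{"delta_pos":[61,3,0],"twist":0,"jaw":0.3},{"delta_pos":[70,3.5,0],"twist":0,"jaw":0.3},{"delta_pos":[70,3.5,0],"twist":0,"jaw":0.3}]';python3 - <<'E'
from h import *
im,d=snap('scene','s14')
cv2.imwrite('pics/s14c.png',cv2.resize(im[60:260,230:480],None,fx=3,fy=3,interpolation=cv2.INTER_CUBIC))
E
```

```text
time_s: 18.65
eef_pos: [0.4696, 0.0875, 0.2303]
ee_rot: [[0.999, 0.048, 0.002], [0.048, -0.999, 0.0], [0.002, -0.0, -1.0]]
force: [-0.2, -0.1, 0.5]
width: 0.697
```

View pics/s14c.png

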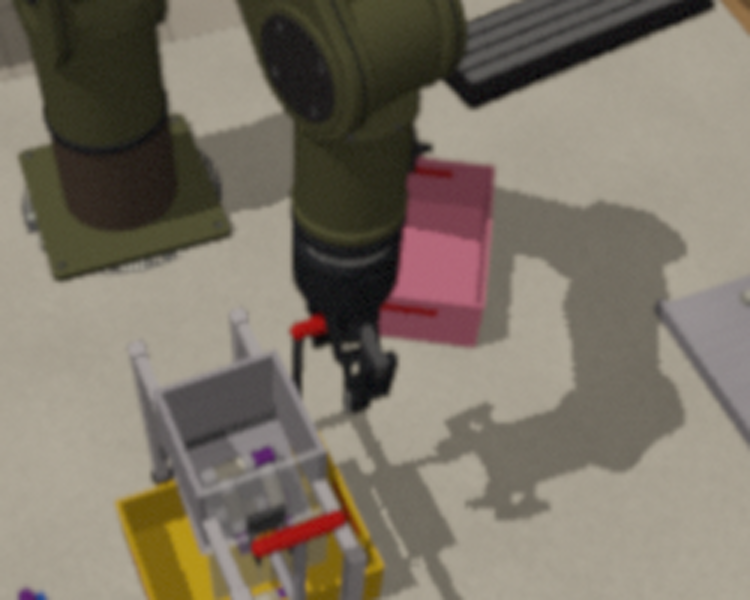

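Half open, and the tubes are sliding. I go on to the stop.

```bash
python3 -m jog '[{"delta_pos":[9,0.5,0],"twist":0,"jaw":0.3},{"delta_pos":[18,1,0],"twist":0,"jaw":0.3},{"delta_pos":[27,1.3,0],"twist":0,"jaw":0.3},{"delta_pos":[36,1.8,0],"twist":0,"jaw":0.3},{"delta_pos":[45,2.2,0],"twist":0,"jaw":0.3},{"delta_pos":[54,2.6,0],"twist":0,"jaw":0.3},{"delta_pos":[61,3,0],"twist":0,"jaw":0.3},{"delta_pos":[64,3.2,0],"twist":0,"jaw":0.3},{"delta_pos":[66,3.2,0],"twist":0,"jaw":0.3},{"delta_pos":[66,3.2,0],"twist":0,"jaw":0.3}]';python3 - <<'E'
from h import *
im,d=snap('scene','s15')
cv2.imwrite('pics/s15c.png',cv2.resize(im[60:260,230:480],None,fx=3,fy=3,interpolation=cv2.INTER_CUBIC))
t,_=snap('top','t15')
cv2.imwrite('pics/t15c.png',cv2.resize(t[130:280,180:380],None,fx=4,fy=4,interpolation=cv2.INTER_CUBIC))
E
```

```text
time_s: 19.7
eef_pos: [0.5284, 0.0902, 0.2295]
ee_rot: [[0.999, 0.049, -0.012], [0.049, -0.999, -0.002], [-0.012, 0.001, -1.0]]
force: [-13.1, 0.2, 3.7]
width: 0.697
```

View pics/s15c.png

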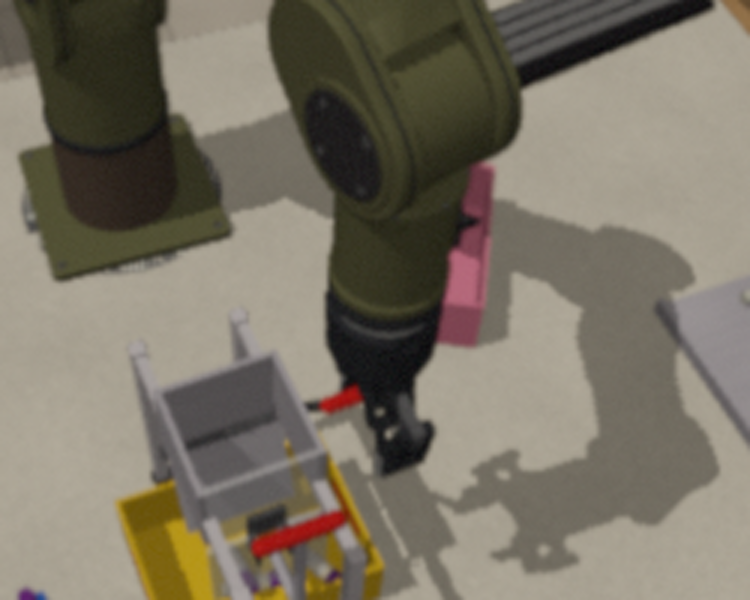

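View pics/t15c.png

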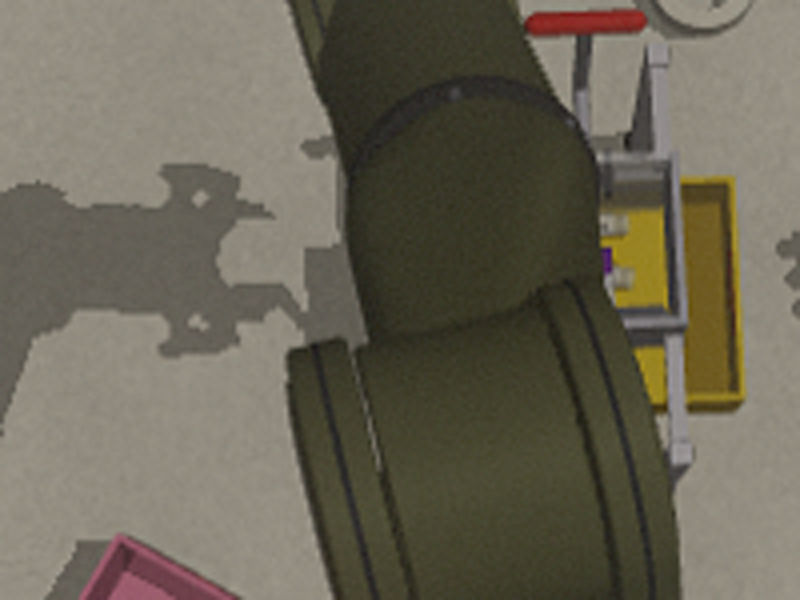

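The bar is at the open stop: 13 N, and the TCP is where I predicted. I unload, lift off and move aside to count the tubes.

```bash
python3 -m jog '[{"delta_pos":[-6,0,0],"twist":0,"jaw":0.3},{"delta_pos":[-12,0,0],"twist":0,"jaw":0.3},{"delta_pos":[-12,0,30],"twist":0,"jaw":0.3},{"delta_pos":[-12,0,75],"twist":0,"jaw":0.3},{"delta_pos":[-12,40,95],"twist":0,"jaw":1},{"delta_pos":[-12,80,100],"twist":0,"jaw":1},{"delta_pos":[-12,120,100],"twist":0,"jaw":1},{"delta_pos":[-12,160,100],"twist":0,"jaw":1},{"delta_pos":[-12,180,100],"twist":0,"jaw":1},{"delta_pos":[-12,180,100],"twist":0,"jaw":1}]';python3 - <<'E'
from h import *
s=get_state();print(s['eef_pos'],np.round(s['qpos'],1))
im,d=snap('scene','s16')
cv2.imwrite('pics/s16c.png',cv2.resize(im[140:300,250:400],None,fx=3.75,fy=3.75,interpolation=cv2.INTER_CUBIC))
t,_=snap('top','t16')
cv2.imwrite('pics/t16c.png',cv2.resize(t[130:260,270:380],None,fx=4.6,fy=4.6,interpolation=cv2.INTER_CUBIC))
E
```

```text
time_s: 20.8
eef_pos: [0.5214, 0.2758, 0.3308]
ee_rot: [[0.998, 0.055, 0.002], [0.055, -0.998, 0.005], [0.002, -0.004, -1.0]]
force: [-1.0, 0.5, -0.5]
width: 0.006
[0.52139866 0.27578137 0.33079674] [-29.1  30.5  -5.4  88.6   2.9  60.8 -32. ]
```

View pics/s16c.png

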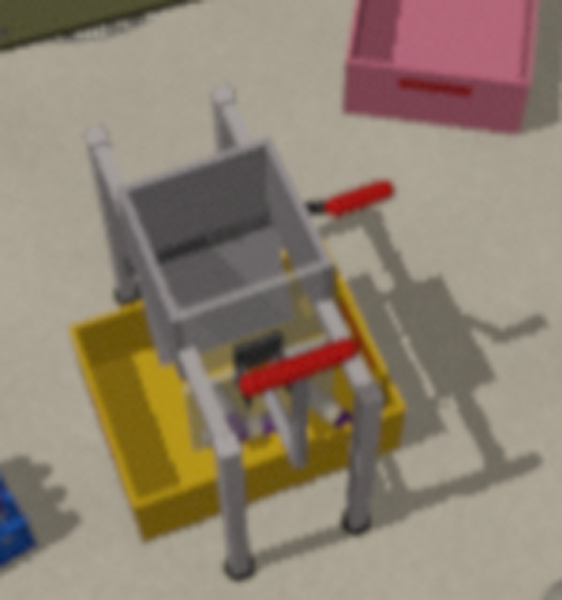

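View pics/t16c.png

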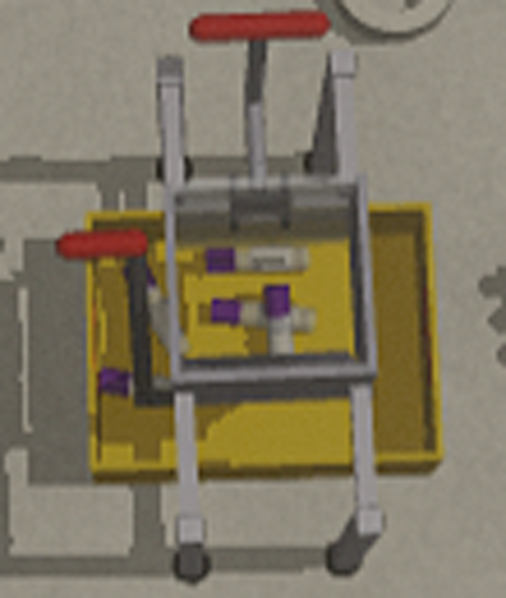

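All five tubes lie in the tub. In the top crop their caps are at about (220,260), (225,312), (277,298), (150,280) and (115,380), and the hopper is empty. Next I shut the door, pushing the grip from its +x side with closed fingers.

```bash
python3 - <<'E'
from h import *
T=lambda p,z:ray('top',270+p[0]/4.6-.4,130+p[1]/4.6-.4,z)*1000
w=np.array([T(p,.07)[:2] for p in ((87,212),(432,203),(442,470),(92,477))]);print(np.round(w),w.mean(0))
h=np.array([T(p,.25)[:2] for p in ((166,184),(366,178),(375,380),(172,387))]);print(np.round(h),h.mean(0))
E
python3 -m jog '[{"delta_pos":[13,-45,0],"twist":0,"jaw":1},{"delta_pos":[13,-90,0],"twist":0,"jaw":1},{"delta_pos":[13,-135,0],"twist":0,"jaw":1},{"delta_pos":[13,-170,0],"twist":0,"jaw":1},{"delta_pos":[13,-180,0],"twist":0,"jaw":1},{"delta_pos":[13,-180,0],"twist":0,"jaw":1},{"delta_pos":[13,-180,-40],"twist":0,"jaw":1},{"delta_pos":[13,-180,-75],"twist":0,"jaw":1},{"delta_pos":[13,-180,-92],"twist":0,"jaw":1},{"delta_pos":[13,-180,-92],"twist":0,"jaw":1}]';python3 - <<'E'
from h import *
im,d=snap('scene','s17')
cv2.imwrite('pics/s17c.png',cv2.resize(im[60:260,230:480],None,fx=3,fy=3,interpolation=cv2.INTER_CUBIC))
E
```

```text
[[ 565.  100.]
 [ 574.  -99.]
 [ 419. -105.]
 [ 412.   93.]] [492.80954486  -3.07179726]
[[538.  51.]
 [543. -49.]
 [441. -54.]
 [435.  46.]] [489.17093476  -1.53352658]
time_s: 21.9
eef_pos: [0.5328, 0.0918, 0.2361]
ee_rot: [[0.999, 0.051, -0.005], [0.051, -0.999, -0.0], [-0.005, -0.0, -1.0]]
force: [0.7, -0.3, 1.1]
width: 0.001
```

View pics/s17c.png

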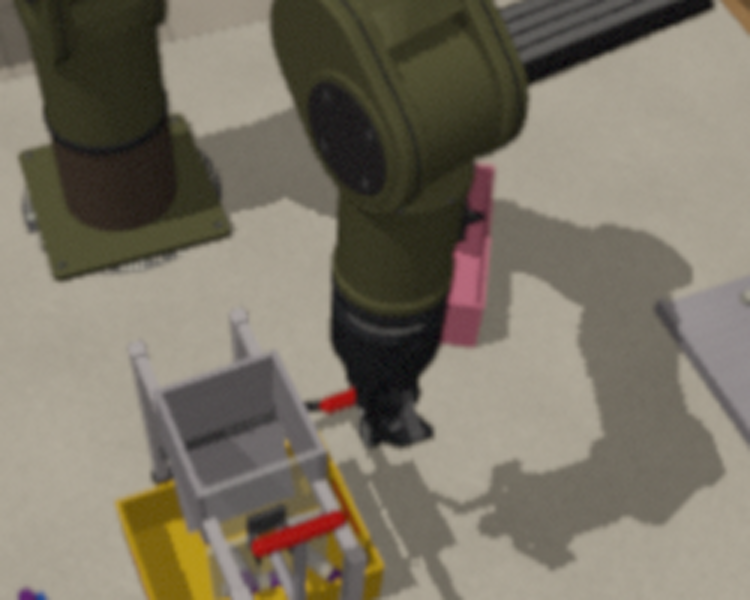

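```bash
python3 -m jog '[{"delta_pos":[-8,0,0],"twist":0,"jaw":1},{"delta_pos":[-16,-1,0],"twist":0,"jaw":1},{"delta_pos":[-25,-1,0],"twist":0,"jaw":1},{"delta_pos":[-34,-1.5,0],"twist":0,"jaw":1},{"delta_pos":[-43,-2,0],"twist":0,"jaw":1},{"delta_pos":[-52,-2.5,0],"twist":0,"jaw":1},{"delta_pos":[-61,-3,0],"twist":0,"jaw":1},{"delta_pos":[-70,-3.5,0],"twist":0,"jaw":1}]';python3 -m jog '[{"delta_pos":[-9,-0.5,0],"twist":0,"jaw":1},{"delta_pos":[-18,-1,0],"twist":0,"jaw":1},{"delta_pos":[-27,-1.3,0],"twist":0,"jaw":1},{"delta_pos":[-36,-1.8,0],"twist":0,"jaw":1},{"delta_pos":[-45,-2.2,0],"twist":0,"jaw":1},{"delta_pos":[-54,-2.6,0],"twist":0,"jaw":1},{"delta_pos":[-60,-3,0],"twist":0,"jaw":1},{"delta_pos":[-63,-3.2,0],"twist":0,"jaw":1},{"delta_pos":[-66,-3.2,0],"twist":0,"jaw":1},{"delta_pos":[-66,-3.2,0],"twist":0,"jaw":1}]';python3 - <<'E'
from h import *
im,d=snap('scene','s18')
cv2.imwrite('pics/s18c.png',cv2.resize(im[60:260,230:480],None,fx=3,fy=3,interpolation=cv2.INTER_CUBIC))
E
```

```text
time_s: 22.75
eef_pos: [0.4709, 0.0886, 0.2431]
ee_rot: [[0.999, 0.049, 0.017], [0.048, -0.999, 0.004], [0.017, -0.003, -1.0]]
force: [6.3, 0.3, 29.3]
width: 0.005
time_s: 23.75
eef_pos: [0.3992, 0.0838, 0.2383]
ee_rot: [[0.999, 0.049, 0.002], [0.049, -0.999, 0.0], [0.002, -0.0, -1.0]]
force: [4.8, -0.5, -4.9]
width: -0.005
```

View pics/s18c.png

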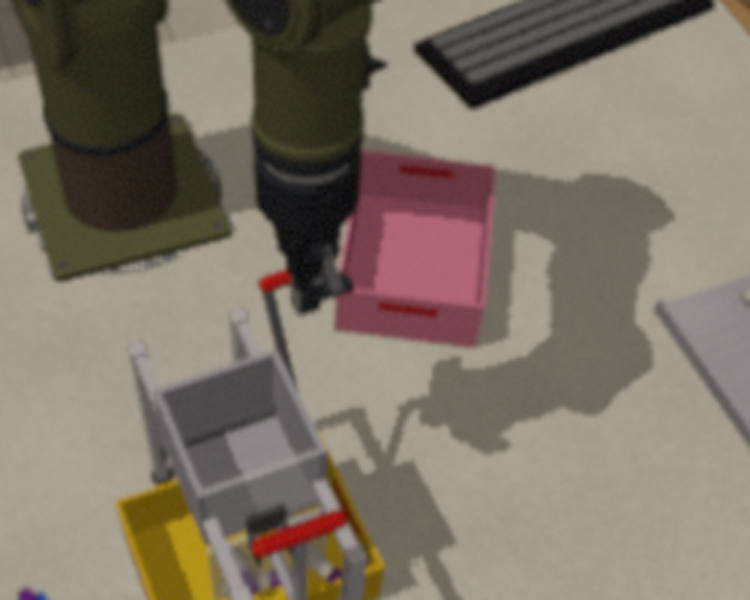

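```bash
python3 -m jog '[{"delta_pos":[-2,0,0],"twist":0,"jaw":1},{"delta_pos":[-4,0,0],"twist":0,"jaw":1},{"delta_pos":[-4,0,0],"twist":0,"jaw":1}]'; python3 -m jog '[{"delta_pos":[-2,0,0],"twist":0,"jaw":1},{"delta_pos":[-4,0,0],"twist":0,"jaw":1},{"delta_pos":[-4,0,0],"twist":0,"jaw":1}]'
```

```text
time_s: 24.1
eef_pos: [0.3991, 0.0839, 0.2388]
ee_rot: [[0.999, 0.048, 0.009], [0.048, -0.999, 0.001], [0.009, -0.001, -1.0]]
force: [13.1, -2.4, -10.0]
width: 0.002
time_s: 24.4
eef_pos: [0.3989, 0.0841, 0.2394]
ee_rot: [[0.999, 0.047, 0.016], [0.047, -0.999, 0.003], [0.016, -0.002, -1.0]]
force: [20.2, -4.1, -12.2]
width: 0.002
```

The door is at the shut stop: the TCP holds at 399 mm while the force rises to 20 N. I lift off and go to the bolt.

```bash
python3 -m jog '[{"delta_pos":[10,0,0],"twist":0,"jaw":1},{"delta_pos":[22,0,0],"twist":0,"jaw":1},{"delta_pos":[22,0,45],"twist":0,"jaw":1},{"delta_pos":[22,0,90],"twist":0,"jaw":1},{"delta_pos":[60,-12,106],"twist":0,"jaw":0.5},{"delta_pos":[100,-28,106],"twist":0,"jaw":0.5},{"delta_pos":[145,-48,106],"twist":0,"jaw":0.5},{"delta_pos":[190,-66,106],"twist":0,"jaw":0.5},{"delta_pos":[223,-80,106],"twist":0,"jaw":0.5},{"delta_pos":[223,-80,106],"twist":0,"jaw":0.5}]'; python3 - <<'E'
from h import *
im,d=snap('scene','s19')
cv2.imwrite('pics/s19c.png',cv2.resize(im[60:260,230:480],None,fx=3,fy=3,interpolation=cv2.INTER_CUBIC))
t,_=snap('top','t19')
cv2.imwrite('pics/t19c.png',cv2.resize(t[130:260,270:380],None,fx=4.6,fy=4.6,interpolation=cv2.INTER_CUBIC))
E
```

```text
time_s: 25.4
eef_pos: [0.6149, 0.0007, 0.3421]
ee_rot: [[0.999, 0.045, -0.004], [0.044, -0.999, -0.002], [-0.004, 0.002, -1.0]]
force: [-0.4, 0.0, -0.7]
width: 0.499
```

View pics/s19c.png

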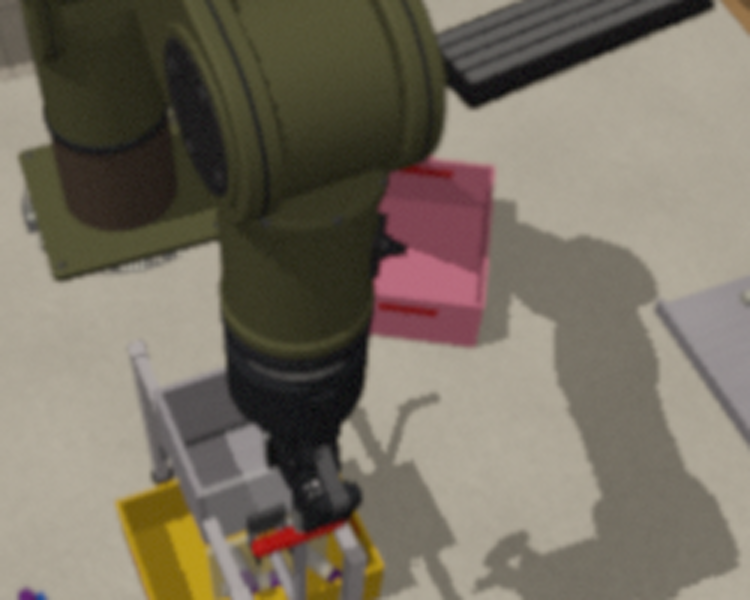

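View pics/t19c.png

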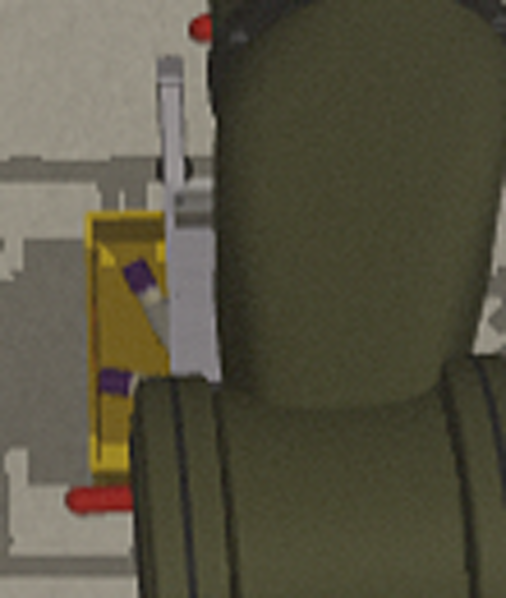

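```bash
python3 -m jog '[{"delta_pos":[0,0,-30],"twist":0,"jaw":0.5},{"delta_pos":[0,0,-55],"twist":0,"jaw":0.5},{"delta_pos":[0,0,-78],"twist":0,"jaw":0.5},{"delta_pos":[0,0,-78],"twist":0,"jaw":0.5},{"delta_pos":[0,0,-78],"twist":0,"jaw":1},{"delta_pos":[0,0,-78],"twist":0,"jaw":1},{"delta_pos":[0,0,-78],"twist":0,"jaw":1},{"delta_pos":[0,0,-78],"twist":0,"jaw":1},{"delta_pos":[0,0,-78],"twist":0,"jaw":1},{"delta_pos":[0,0,-78],"twist":0,"jaw":1}]' 60; python3 -m jog '[{"delta_pos":[-6,0,0],"twist":0,"jaw":1},{"delta_pos":[-12,-0.5,0],"twist":0,"jaw":1},{"delta_pos":[-18,-1,0],"twist":0,"jaw":1},{"delta_pos":[-24,-1.2,0],"twist":0,"jaw":1},{"delta_pos":[-30,-1.5,0],"twist":0,"jaw":1},{"delta_pos":[-34,-1.7,0],"twist":0,"jaw":1},{"delta_pos":[-37,-1.8,0],"twist":0,"jaw":1},{"delta_pos":[-37,-1.8,0],"twist":0,"jaw":1}]'
```

```text
time_s: 26.5
eef_pos: [0.6125, 0.0043, 0.2681]
ee_rot: [[0.999, 0.05, -0.001], [0.05, -0.999, 0.0], [-0.001, -0.001, -1.0]]
force: [-5.5, 0.8, 7.5]
width: 0.139
time_s: 27.3
eef_pos: [0.5774, 0.0021, 0.268]
ee_rot: [[0.999, 0.049, 0.004], [0.049, -0.999, 0.0], [0.004, -0.0, -1.0]]
force: [1.8, 1.7, 7.3]
width: 0.137
```

Next I push further, to confirm the bolt is at its stop.

```bash
python3 -m jog '[{"delta_pos":[-2,0,0],"twist":0,"jaw":1},{"delta_pos":[-4,0,0],"twist":0,"jaw":1},{"delta_pos":[-4,0,0],"twist":0,"jaw":1},{"delta_pos":[-4,0,0],"twist":0,"jaw":1}]'; python3 -m jog '[{"delta_pos":[-2,0,0],"twist":0,"jaw":1},{"delta_pos":[-4,0,0],"twist":0,"jaw":1},{"delta_pos":[-4,0,0],"twist":0,"jaw":1}]'
```

```text
time_s: 27.7
eef_pos: [0.5772, 0.0022, 0.2681]
ee_rot: [[0.999, 0.049, 0.012], [0.049, -0.999, 0.001], [0.012, -0.0, -1.0]]
force: [10.1, 0.7, -0.3]
width: 0.142
time_s: 28.0
eef_pos: [0.577, 0.0022, 0.2682]
ee_rot: [[0.999, 0.049, 0.02], [0.049, -0.999, 0.001], [0.02, 0.0, -1.0]]
force: [18.5, -0.6, -7.4]
width: 0.138
```

```bash
python3 -m jog '[{"delta_pos":[4,0,0],"twist":0,"jaw":1},{"delta_pos":[7,0,0],"twist":0,"jaw":1},{"delta_pos":[7,0,0],"twist":0,"jaw":0.5},{"delta_pos":[7,0,0],"twist":0,"jaw":0.5},{"delta_pos":[7,0,0],"twist":0,"jaw":0.5},{"delta_pos":[7,0,0],"twist":0,"jaw":0.5},{"delta_pos":[7,0,40],"twist":0,"jaw":0.5},{"delta_pos":[7,0,80],"twist":0,"jaw":0.5},{"delta_pos":[7,40,100],"twist":0,"jaw":0.5},{"delta_pos":[7,80,110],"twist":0,"jaw":0.5}]'; python3 -m jog '[{"delta_pos":[-30,40,0],"twist":0,"jaw":0.5},{"delta_pos":[-60,80,0],"twist":0,"jaw":0.5},{"delta_pos":[-60,120,0],"twist":0,"jaw":0.5},{"delta_pos":[-60,160,0],"twist":0,"jaw":0.5},{"delta_pos":[-60,190,0],"twist":0,"jaw":0.5},{"delta_pos":[-60,190,0],"twist":0,"jaw":0.5}]'; python3 - <<'E'
from h import *
im,d=snap('scene','s20')
cv2.imwrite('pics/s20c.png',cv2.resize(im[140:360,200:430],None,fx=2.7,fy=2.7,interpolation=cv2.INTER_CUBIC))
t,_=snap('top','t20')
cv2.imwrite('pics/t20c.png',cv2.resize(t[90:260,250:440],None,fx=3.5,fy=3.5,interpolation=cv2.INTER_CUBIC))
E
```

```text
time_s: 29.0
eef_pos: [0.5765, 0.0816, 0.3789]
ee_rot: [[0.999, 0.045, 0.004], [0.045, -0.999, 0.0], [0.004, -0.0, -1.0]]
force: [0.3, -0.2, 0.3]
width: 0.504
time_s: 29.6
eef_pos: [0.5134, 0.278, 0.3757]
ee_rot: [[0.998, 0.057, -0.002], [0.057, -0.998, 0.003], [-0.002, -0.004, -1.0]]
force: [-0.0, -0.5, 0.1]
width: 0.5
```

View pics/s20c.png

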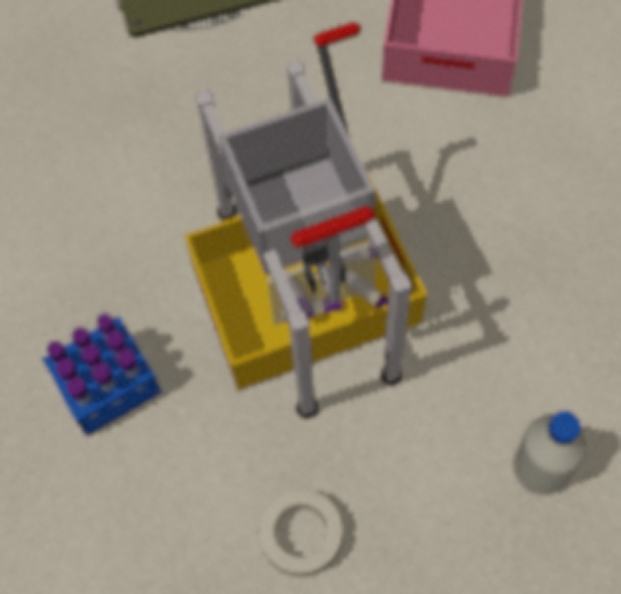

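View pics/t20c.png

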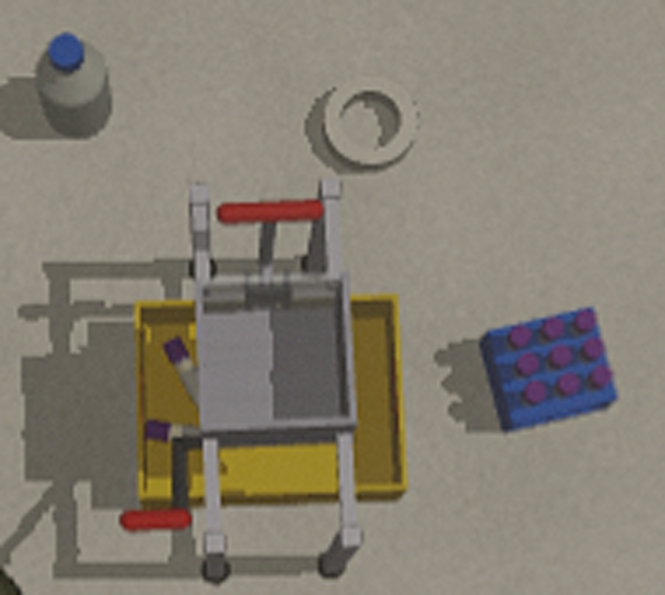

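```bash
python3 - <<'E'
from h import *
def red(f,box):
    im=cv2.imread(f'pics/{f}.png').astype(int); x0,y0,x1,y1=box; c=im[y0:y1,x0:x1]
    m=(c[...,2]>c[...,1]*2+40)&(c[...,2]>c[...,0]*2); v,u=np.nonzero(m); return round(u.mean()+x0,2),round(v.mean()+y0,2),m.sum()
for n,b,in (('bolt',(300,140,350,160)),('lever',(275,230,306,250))): print(n,red('t0',b),red('t20',b))
a=cv2.imread('pics/t0.png');b=cv2.imread('pics/t20.png')
for n,(x0,y0,x1,y1) in dict(rack=(385,170,430,220),tape=(335,108,375,142),bottle=(250,95,285,132)).items(): print(n,cv2.absdiff(a[y0:y1,x0:x1],b[y0:y1,x0:x1]).mean().round(2))
T=lambda p,z:ray('top',250+p[0]/3.5-.4,90+p[1]/3.5-.4,z)*1000
w=np.array([T(p,.07)[:2] for p in ((135,300),(397,294),(406,496),(138,502))]);print(np.round(w),w.mean(0))
print(get_state()['force'],get_state()['time_s'])
E
```

```text
bolt (np.float64(327.09), np.float64(148.6), np.int64(68)) (np.float64(326.93), np.float64(149.42), np.int64(86))
lever (np.float64(294.05), np.float64(237.92), np.int64(75)) (np.float64(294.0), np.float64(237.99), np.int64(83))
rack 15.16
tape 17.81
bottle 16.11
[[ 566.  101.]
 [ 575.  -98.]
 [ 420. -105.]
 [ 413.   94.]] [493.61019497  -2.08404091]
[-0.68536884 -0.74971846 -0.89383039] 29.7
```

```bash
python3 - <<'E'
from h import *
a=cv2.imread('pics/t0.png');b=cv2.imread('pics/t20.png')
print('empty table diff',cv2.absdiff(a[100:150,420:500],b[100:150,420:500]).mean(), a[100:150,420:500].mean(),b[100:150,420:500].mean())
g=lambda x:cv2.cvtColor(x,cv2.COLOR_BGR2GRAY).astype(np.float32)
for n,(x0,y0,x1,y1) in dict(rack=(385,170,430,220),tape=(335,108,375,142),bottle=(250,95,285,132),bolt=(310,144,346,157),lever=(282,232,306,246)).items(): print(n,cv2.phaseCorrelate(g(a[y0:y1,x0:x1]),g(b[y0:y1,x0:x1]),cv2.createHanningWindow((x1-x0,y1-y0),cv2.CV_32F)))
E
```

```text
empty table diff 18.830083333333334 123.10266666666666 141.93275
rack ((0.3913083654563039, 0.15768889997718816), 1.028886427561442)
tape ((-0.009612793765526817, -0.07272927154729913), 0.9914534623424213)
bottle ((-0.040612680596463946, 0.008665708023112728), 1.0216536313295363)
bolt ((-0.15383351242439858, 1.1937236099536328), 1.0447478894834166)
lever ((-0.026329375584108305, 0.5909271617020018), 0.9834353182050917)
```

```bash
python3 -c "
from plant import hand_in; print(hand_in())"
```

```text
the job is handed in; nothing more can be done
None
```

I did every step in the order asked and handed the job in at about 29.7 s, with the robot clear of everything.

**What I did:** I gripped the tub's +y wall, turned it square and slid it under the hopper, pushing the last 27 mm. I drew the bolt about 34 mm, swung the lever to its open stop and saw all five tubes in the tub. Then I shut the door and pushed the bolt home.

**Last checks:**
- **Tub:** its centre is about (494, -2) mm, against a hopper centre of about 489–492, -2 mm. It stands square and was not tipped.
- **Tubes:** I counted all five in the tub, with the hopper empty, before shutting the door.
- **Door and bolt:** both are at their hard stops, where the force rose to about 20 N with no further movement.
- **Rack, bottle and tape:** the bottle and tape show no shift. The rack image shifted 0.4 px, under 1 mm, which I take as noise because nothing went near it.

**Checks that were less clean:**
- **Rubbing while shutting:** with the lever at the top of its arc, the bar rubbed the underside of the gripper. The reading there was about 29 N, under the 40 N limit, but I did not see the true peak.
- **Bolt handle in the picture:** it appears about 1 px (2 mm) further in than in the first picture. I put this down to picture noise, since the exposure changed between the two.

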